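# Fit a tea tin's double lid and lift the outer lid to show the inner one

## Robot

A 7-joint arm with a two-finger parallel gripper is mounted at the origin on the work surface. World frame = base frame: x ahead of the robot, y to its left, z up, the work surface at z = 0. Lengths are in m, angles in rad, forces in N, time in s.
With the tool pointing down it reaches from about 0.375 to 0.925 m from the base axis. Payload 3.1 kg.
Tool frame: the origin (TCP) lies midway between the tips of the shut fingers; the grasp point (between the pads) lies 19 mm behind it (grasp_offset is the distance from the TCP to the grasp point, in m); z points along the fingers, y is the direction in which the jaws open and shut (so a half turn about z gives the same grasp; the last joint's range is limited). The gripper opens to 85 mm and grips with 20 to 120 N. Pads are 22 mm wide; open, the fingers measure 114 mm over their backs; the gripper's body (76 mm by 85 mm) begins 54 mm behind the grasp point. The pads swing forward as they close: fully open they stand 13 mm farther back than shut.
Start: joints at [-1.353, 0.383, 0.044, 1.598, -0.018, 1.161, -0.05], TCP at [0.202, 0.618, 0.231] pointing down, gripper open.
Joint ranges: [-2.61, 2.61], [-0.41, 2.15], [-1.48, 1.57], [0, 2.5], [-1.57, 4.71], [0.05, 1.97], [-2.85, 2.85]. Speed limits (rad/s): [2.79, 2.79, 3.14, 3.14, 3.14, 3.14, 3.14].

## Interface

Orientations are given as a unit quaternion [x, y, z, w].
In Python, from bench import * gives the robot as it stands.
- The arm moves only by the tool send_rows, never from a script. Its argument "increments" is a list of rows, each an object with "rot": the turn, a rotation vector about the tool's x, y, z in rad, a list of three; "xyz": the shift along the tool's x, y, z in cm, a list of three; "jaw": the closure, from -1 (fully open) to 1 (shut). A call has 1 to 20 rows; each row is the pose to reach, as a shift and turn from the pose commanded when the call began, along the tool's axes at that moment; what a row does not reach only later rows make up. A row lasts 1/8 s, in which the tool goes at most 62.5 mm and 10.7 degrees, less where a joint would pass 70% of its speed; a pose out of reach is approached as far as the arm can. A call with a gripper value outside its range is refused whole. The fingers move at their own pace and stop on an object; "grip_force" is the grip in N (left out, the last holds). Time passes only in rows, so rows that repeat a pose let the fingers close. It gives the time, the measured TCP pose, the force and the opening at its end, in the units of the state.
- read_state(): the state, without advancing time (a new reading comes with each control period).
- read_camera(name): name is "scene" or "top" or "wrist"; returns the picture (400x640x3 uint8, blue, green, red); there is no depth.
- camera_info(name): a dict with "mtx" (3x3 intrinsics, pixels), "rvec" (rotation vector, rad) and "tvec" (3), from world to camera coordinates, as OpenCV has them. Camera axes: x right, y down, z forward; pixel columns grow to the right and rows downward; lengths in m; the calibration is good to about 2 mm. A picture is of the moment at which its call begins: read the wrist's pose just before it. camera_info takes no time and is no camera call; for the wrist camera it gives the pose at the moment of the call.
- hand_in(): hands the job in, once; it reports no verdict.
Trained networks look in the newest picture that a camera, given by its name, has taken for a name from the list of things; names that differ only in an ending like _2 or _b are one class to them, and where a whole thing is asked for, a point or a joint stands for the part that bears it (a point fixed in the world has none). Each returns a list of dicts, best first, with "score" (0 to 1); they miss things now and then, are a little off and sometimes report something else, mostly with a low value. They report only what shows in the picture. A call takes as long as a camera call. They do not tell look-alikes from the thing itself.
- find_in(camera, target): "location" ([column, row] as shares, 0 to 1, of the picture: columns of its width, rows of its height, amid what is visible of it).
- silhouettes(camera, target): "pixels" (400x640 bool, what is visible of it) and "location" ([column, row] as shares, 0 to 1, of the picture: columns of its width, rows of its height, amid what is visible of it).
The state is a dict: "clock": time; "joint_pos": joint angles; "joint_vel": joint speeds; "joint_torque": joint torques, N m; "eef_pos": TCP position; "orientation": TCP orientation; "ft_force": force on the tool from outside, world axes, zero at the start; "torque": the same for the moment, N m; "gripper_width": opening from 0.0 (shut) to 1.0 (fully open).
Only numpy, scipy, OpenCV 4.12 (cv2) and the standard library are available. Lean on these libraries where they do the work, as an engineer would, in place of code of your own. Each camera call takes 0.05 s, during which the arm holds its last target.

## Task

Take the loose carrying handle off the top of the tea tin and hang it level and crosswise over the middle part of the wooden rail, one leg on each side, and let go; then pick up the nested pair of lids together by the inner lid's knob, lower (do not drop) the pair onto the tin until the inner lid sits fully in the mouth, and let go. Then take the outer lid alone by its collar, raise it straight up until its whole skirt is clear above the knob, and finish still holding it there, level above the tin, with the inner lid left seated and undisturbed. Leave the tin standing where it is, the handle hanging on the rail, and do not disturb the glassware around.

Things in the scene. Friction and masses are not known exactly. Their poses are not given: they have to be found in the camera images.
- tin_mouth (a point): Centre of the open mouth, at rim height, of the round metal tea tin: 96 mm outside diameter, mouth 88 mm diameter, 90 mm tall, 0.9 kg, loose, standing on the counter. z is up along the tin's axis.
- tin: The same tin; origin at the centre of its underside.
- carrier_grip (a point): Centre of the wooden grip block on top of the loose carrying handle (steel strap bent to a square inverted U, starting astride the tin, cross strap flat on the rim). Block 60 mm along its x, 16 mm along y (pinch here), 22 mm tall, on two small posts; its centre is 27 mm above the cross strap's underside, with a 12 mm gap between strap and block. z up.
- carrier: The same carrying handle; origin at the middle of the cross strap's underside, axes as for the grip. Strap 4 mm thick, 20 mm wide (y), 112 mm over the legs along x, 104 mm between them; the legs reach 55 mm below the cross strap's underside. About 0.15 kg.
- rail_top (a point): Middle of the top face of the fixed horizontal wooden rail: bar 200 mm long along its y, 26 mm wide along x, 14 mm thick, top 130 mm above the counter. Hung on it, the handle has its x along the rail's x, cross strap flat on the bar, between the posts. z up.
- rail: The same rail; origin on the counter under its middle. Two thin posts (14 mm) stand under the bar 90 mm either way along y from the middle, on flat feet 90 mm long along x.
- inner_knob (a point): Point on the axis of the inner lid's upright round wooden knob (20 mm diameter); grasp it here. The knob's top is 16 mm above this point, the plug's underside 70 mm below, the flange's underside 56 mm below: seated, this point is 56 mm above the tin's rim. Starts standing on the counter with the outer lid lying loosely on it; lifting the knob carries both. z up.
- inner_lid: The same inner lid; origin at the centre of the plug's underside. Metal plug 83 mm diameter (tapered at its foot to 76 mm), 14 mm deep, fits loosely in the tin's mouth; above it a flange 102 mm diameter, 5 mm thick, rests on the tin's rim; then the knob. About 0.22 kg.
- outer_collar (a point): Centre, half-way up, of the outer lid's round upright collar: 56 mm outside diameter, 48 mm bore, 27 mm tall, open round the knob, which stands 36 mm out of it while nested. Grip it across its outside; the lid's wide top stops fingertips 13.5 mm below this point. Nested, this point is 33.5 mm below inner_knob. z up.
- outer_lid: The same outer lid; origin at the centre of its skirt's lower edge, 28.5 mm below the collar's centre. Ring-shaped flat top 116 mm diameter, 4 mm thick, over a skirt 108 mm inside, 15 mm tall. Nested, the top lies on the inner lid's flange with about 3 mm sideways play. About 0.16 kg.
- coupe_a: Dark purple stemmed glass, 82 mm wide, 104 mm tall; origin under its foot. Bystander.
- coupe_b: Another such stemmed glass. Bystander.
- decanter: Dark purple stoppered decanter, 113 mm wide, 208 mm tall; origin under its foot. Bystander.
- tumbler: Clear straight glass with a brass band, 66 mm wide, 100 mm tall; origin under its foot. Bystander.
Mind the look-alikes: they are no part of the job. Of the things that look like the carrier, the smallest one is meant. What is shaped like the rail but orange is not meant.

How it is judged:
By the outcome, as a careful person would: the job done as asked, in the order asked, and still so for the second after the job is handed in, while the arm keeps its last pose, push and grip.
It also fails if it takes over 72 s, if anything falls off the work surface, if the arm or the gripper's body presses on something with over 40 N, if the wrist force passes 120 N, or if a joint passes its speed limit or range.

## Working session

There is one attempt and no reset: what is moved stays moved. The work goes in short steps, Python scripts to look and compute and a tool call to move; the robot and the scene stay as the last step left them, time stands still between calls to the robot, and variables do not carry over. Pictures are saved under pics/ and viewed, and the job is handed in when it is done.

Besides the shell and the picture viewer there is one more tool, called after "Request:" by a JSON object that holds its "method" and its "body", one argument or row to a line. send_rows: Moves the arm, as the interface text tells. Its arguments: {"type":"object","properties":{"increments":{"type":"array","items":{"type":"object","properties":{"rot":{"type":"array","items":{"type":"number"}},"xyz":{"type":"array","items":{"type":"number"}},"jaw":{"type":"number"}}}},"grip_force":{"type":"number"}},"required":["increments"]}

```bash
ls; mkdir -p pics; cat > h.py <<'E'
from bench import *
import numpy as np, cv2
from scipy.spatial.transform import Rotation as R
def cam(n):
    i=camera_info(n); K=np.array(i["mtx"],float); Rm=cv2.Rodrigues(np.array(i["rvec"],float))[0]; t=np.array(i["tvec"],float).ravel()
    return K,Rm,t
def proj(n,P,c=None):
    K,Rm,t=c or cam(n); p=(Rm@np.atleast_2d(P).T).T+t; q=(K@p.T).T; return q[:,:2]/q[:,2:]
def onz(n,uv,z,c=None):
    K,Rm,t=c or cam(n); d=Rm.T@np.linalg.inv(K)@np.array([uv[0],uv[1],1.]); C=-Rm.T@t
    return C+d*(z-C[2])/d[2]
E
python3 - <<'E'
from h import *
s=read_state(); print({k:np.round(v,3).tolist() for k,v in s.items()})
for n in ["scene","top","wrist"]:
    im=read_camera(n); cv2.imwrite(f"pics/{n}0.png",im)
    K,Rm,t=cam(n); print(n,K.round(1).tolist(),(-Rm.T@t).round(3),Rm[2].round(3))
    for o in ["tin","carrier","carrier_grip","rail","rail_top","inner_knob","inner_lid","outer_lid","outer_collar","coupe_a","decanter","tumbler"]:
        print(n,o,[(np.round(np.array(d["location"])*[640,400]).tolist(),round(d["score"],2)) for d in find_in(n,o)][:5])
E
```

```text
pics
{'clock': 0.0, 'joint_pos': [-1.353, 0.384, 0.044, 1.6, -0.018, 1.161, -0.05], 'joint_vel': [0.0, 0.0, 0.001, 0.001, 0.001, -0.001, -0.001], 'joint_torque': [0.0, -43.346, 1.025, -24.951, 0.011, 0.011, 0.0], 'eef_pos': [0.202, 0.617, 0.23], 'orientation': [0.157, 0.988, -0.001, -0.0], 'ft_force': [-0.439, 0.114, 0.661], 'torque': [-0.052, -0.023, 0.011], 'gripper_width': 1.0}
scene [[468.3, 0.0, 324.8], [0.0, 468.3, 194.4], [0.0, 0.0, 1.0]] [ 1.228 -0.816  1.494] [-0.398  0.467 -0.789]
scene tin [([335.0, 208.0], 0.84)]
scene carrier [([334.0, 198.0], 0.69), ([279.0, 189.0], 0.65), ([397.0, 136.0], 0.59), ([389.0, 171.0], 0.56)]
scene carrier_grip [([386.0, 172.0], 0.86), ([337.0, 197.0], 0.83), ([278.0, 190.0], 0.8)]
scene rail [([314.0, 126.0], 0.7), ([352.0, 150.0], 0.61), ([247.0, 309.0], 0.44)]
scene rail_top [([313.0, 131.0], 0.88), ([353.0, 148.0], 0.78)]
scene inner_knob [([247.0, 308.0], 0.54), ([286.0, 261.0], 0.28)]
scene inner_lid [([284.0, 252.0], 0.59)]
scene outer_lid [([287.0, 262.0], 0.88)]
scene outer_collar [([286.0, 263.0], 0.95), ([247.0, 311.0], 0.57)]
scen
[... 654 characters left out ...]
0.66), ([410.0, 190.0], 0.6)]
top inner_lid [([414.0, 193.0], 0.51)]
top outer_lid [([404.0, 189.0], 0.84)]
top outer_collar [([402.0, 195.0], 0.83)]
top coupe_a [([290.0, 109.0], 0.74), ([358.0, 116.0], 0.56)]
top decanter [([489.0, 173.0], 0.8), ([290.0, 109.0], 0.63), ([312.0, 194.0], 0.16)]
top tumbler [([166.0, 194.0], 0.8)]
wrist [[357.2, 0.0, 312.5], [0.0, 357.2, 202.5], [0.0, 0.0, 1.0]] [0.132 0.642 0.372] [ 0.274 -0.089 -0.957]
wrist tin []
wrist carrier []
wrist carrier_grip []
wrist rail [([106.0, 303.0], 0.66)]
wrist rail_top [([106.0, 301.0], 0.56)]
wrist inner_knob []
wrist inner_lid []
wrist outer_lid []
wrist outer_collar []
wrist coupe_a []
wrist decanter []
wrist tumbler []
```

View pics/scene0.png

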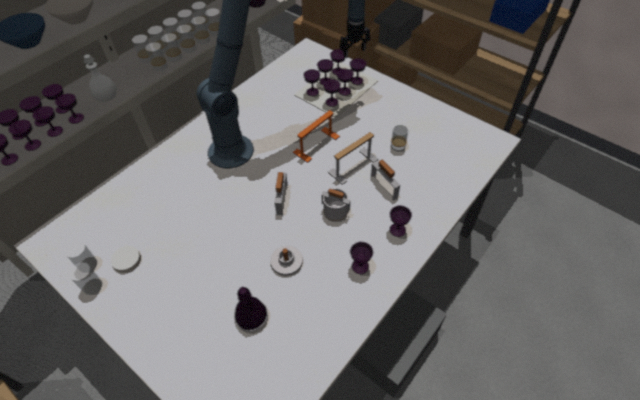

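View pics/top0.png

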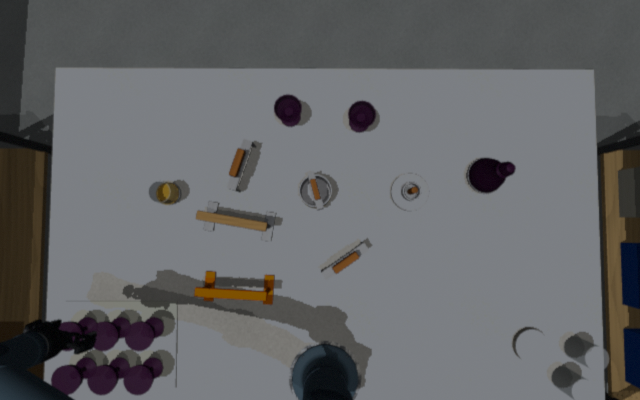

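```bash
python3 - <<'E'
import cv2
a=cv2.imread("pics/scene0.png")[100:340,220:440]; cv2.imwrite("pics/scene0c.png",cv2.resize(a,None,fx=2.5,fy=2.5,interpolation=2))
a=cv2.imread("pics/top0.png")[80:330,180:460]; cv2.imwrite("pics/top0c.png",cv2.resize(a,None,fx=2.4,fy=2.4,interpolation=2))
E
```

```text
(no output)
```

View pics/scene0c.png

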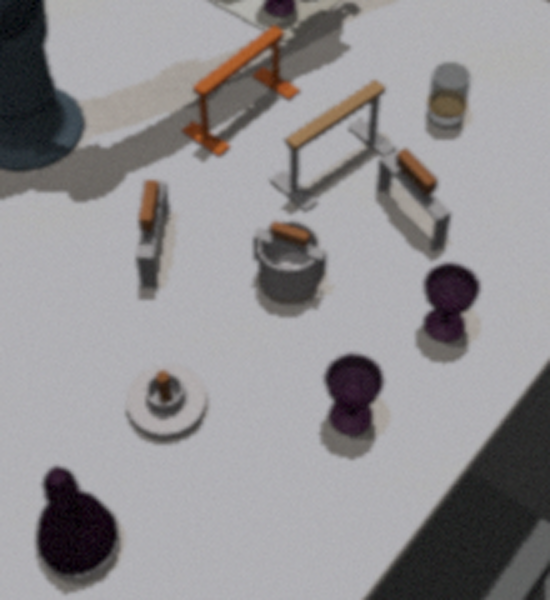

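View pics/top0c.png

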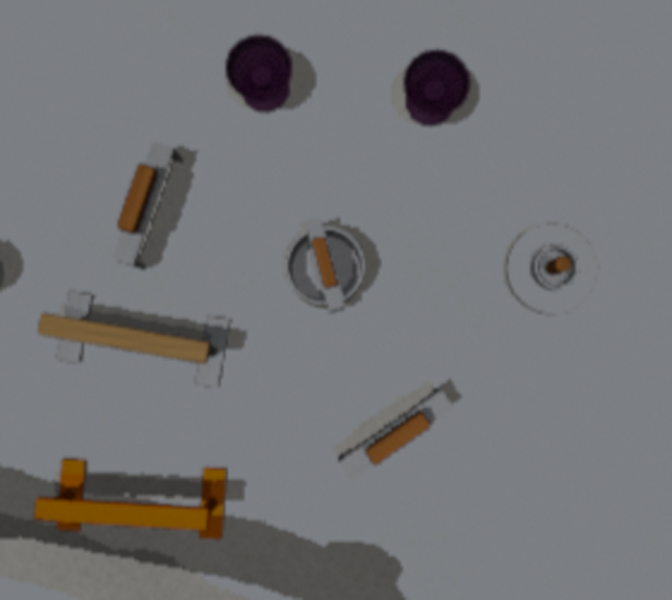

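Candidates for the carrier in the top view: (315,190) astride the tin, (239,163) and (344,261). The one on the tin is the smallest and the only one astride it, so that is the target. The rail is the wooden one at (232,221), not the orange one at (235,290).

```bash
python3 - <<'E'
from h import *
im=cv2.imread("pics/top0.png"); sc=cv2.imread("pics/scene0.png")
def blob(im,box,name,z,hs=(5,25),smin=90):
    x0,y0,x1,y1=box
    h=cv2.cvtColor(im,cv2.COLOR_BGR2HSV)[y0:y1,x0:x1]
    m=((h[...,0]>=hs[0])&(h[...,0]<=hs[1])&(h[...,1]>smin)).astype(np.uint8)
    n,l,st,c=cv2.connectedComponentsWithStats(m)
    k=1+np.argmax(st[1:,4]); ys,xs=np.where(l==k)
    r=cv2.minAreaRect(np.c_[xs+x0,ys+y0].astype(np.float32))
    b=cv2.boxPoints(r); print(name,st[k,4],np.round(r[0],1),np.round(r[1],1),r[2])
    print("  corners",b.round(1).tolist())
    return b
for nm,im_,n,box,z in [("rail",im,"top",(190,200,280,240),.13),("grip",im,"top",(300,170,335,210),.128),("gripL",im,"top",(225,140,262,190),.128),("gripR",im,"top",(330,245,370,275),.128),("knob",im,"top",(400,180,425,200),.086),("rail",sc,"scene",(330,130,378,165),.13),("grip",sc,"scene",(320,185,350,203),.128),("knob",sc,"scene",(275,240,300,265),.086)]:
    b=blob(im_,box,n+" "+nm,z)
    w=np.array([onz(n,p,z) for p in b]); c=onz(n,b.mean(0),z)
    L=[np.linalg.norm(w[i]-w[i-1]) for i in range(4)]
    print("  world centre",c.round(4),"sides",np.round(L,3),"dirs",[np.round(np.degrees(np.arctan2(*(w[i]-w[i-1])[[1,0]])),1) for i in range(4)])
for o in ["tin","outer_lid","coupe_a","decanter","tumbler"]:
    for d in silhouettes("top",o)[:2]:
        ys,xs=np.where(d["pixels"]); print(o,round(d["score"],2),xs.min(),xs.max(),ys.min(),ys.max(), onz("top",[(xs.min()+xs.max())/2,(ys.min()+ys.max())/2],{"tin":.09,"outer_lid":.03}.get(o,.0)).round(3))
E
```

```text
top rail 618 [231.6 220.2] [71.5  8.8] 10.007979393005371
  corners [[195.60000610351562, 218.3000030517578], [197.10000610351562, 209.6999969482422], [267.5, 222.10000610351562], [266.0, 230.8000030517578]]
  world centre [0.4714 0.2609 0.13  ] sides [0.199 0.024 0.2   0.024] dirs [np.float64(80.2), np.float64(-8.9), np.float64(-99.8), np.float64(170.6)]
top grip 108 [314.8 188.8] [20.3  5.3] 74.74488067626953
  corners [[309.6000061035156, 179.60000610351562], [314.70001220703125, 178.3000030517578], [320.1000061035156, 197.89999389648438], [315.0, 199.3000030517578]]
  world centre [0.5602 0.0292 0.128 ] sides [0.057 0.015 0.057 0.015] dirs [np.float64(15.5), np.float64(-74.5), np.float64(-164.6), np.float64(105.5)]
top gripL 234 [236.8 162.3] [ 8.5 27.8] 18.43494987487793
  corners [[228.3000030517578, 174.10000610351562], [237.10000610351562, 147.6999969482422], [245.1999969482422, 150.39999389648438], [236.39999389648438, 176.8000030517578]]
  world centre [0.6343 0.2491 0.128 ] sides [0.024 0.078 0.024 0.078] dirs [np.float64(71.7), np.float64(-17.5), np.float64(-108.3), np.fl
[... 1413 characters left out ...]
p.float64(-164.4), np.float64(114.2), np.float64(15.3), np.float64(-66.9)]
scene knob 41 [285. 254.] [10.  4.] 90.0
  corners [[283.0, 249.0], [287.0, 249.0], [287.0, 259.0], [283.0, 259.0]]
  world centre [ 0.5748 -0.2711  0.086 ] sides [0.04  0.014 0.04  0.014] dirs [np.float64(132.3), np.float64(38.6), np.float64(-48.0), np.float64(-141.4)]
tin 0.79 299 331 175 208 [0.555 0.029 0.09 ]
outer_lid 0.73 391 427 173 211 [ 0.559 -0.254  0.03 ]
outer_lid 0.63 466 515 157 194 [ 0.61  -0.503  0.03 ]
coupe_a 0.94 348 374 101 132 [ 0.798 -0.112  0.   ]
coupe_a 0.88 274 301 95 126 [0.816 0.118 0.   ]
decanter 0.65 467 514 158 193 [ 0.614 -0.514  0.   ]
tumbler 0.79 148 181 181 204 [0.558 0.496 0.   ]
```

```bash
cat >> h.py <<'E'
def inc(tgt,yaw=None,level=True):
    """tgt TCP world; yaw = world direction (deg) of tool y. prints increments in cm / rad"""
    s=read_state(); p=np.array(s["eef_pos"]); q=R.from_quat(s["orientation"]); M=q.as_matrix()
    cy=np.degrees(np.arctan2(M[1,1],M[0,1]))
    if yaw is None: yaw=cy
    a=np.radians(yaw); y=np.array([np.cos(a),np.sin(a),0]); z=np.array([0,0,-1.]); x=np.cross(y,z)
    G=np.c_[x,y,z]
    r=R.from_matrix(M.T@G).as_rotvec(); d=M.T@(np.array(tgt)-p)*100
    print("clock",round(s["clock"],2),"pos",p.round(4),"yaw",cy.round(2),"tilt",np.degrees(np.arccos(-M[2,2])).round(2),"F",np.round(s["ft_force"],1),"w",round(s["gripper_width"],3))
    print("xyz",d.round(2).tolist(),"rot",r.round(4).tolist()); return d,r
E
python3 - <<'E'
from h import *
inc([.560,.029,.25],105.5)
E
```

```text
clock 2.2 pos [0.2018 0.6179 0.2313] yaw 71.91 tilt 0.0 F [ 0.2  0.5 -0.2] w 0.999
xyz [-52.33, -44.85, -1.88] rot [-0.0, -0.0, -0.5863]
```

Request:
{"method": "send_rows", "body": {
  "increments": [
    {"xyz": [-6,-5,-1.9],"rot": [0,0,0],"jaw": -1},
    {"xyz": [-12,-10.2,-1.9],"rot": [0,0,-0.1],"jaw": -1},
    {"xyz": [-17,-14.6,-1.9],"rot": [0,0,-0.2],"jaw": -1},
    {"xyz": [-22,-18.9,-1.9],"rot": [0,0,-0.3],"jaw": -1},
    {"xyz": [-27,-23.2,-1.9],"rot": [0,0,-0.4],"jaw": -1},
    {"xyz": [-32,-27.4,-1.9],"rot": [0,0,-0.5],"jaw": -1},
    {"xyz": [-37,-31.7,-1.9],"rot": [0,0,-0.586],"jaw": -1},
    {"xyz": [-42,-36,-1.9],"rot": [0,0,-0.586],"jaw": -1},
    {"xyz": [-47,-40.3,-1.9],"rot": [0,0,-0.586],"jaw": -1},
    {"xyz": [-52.3,-44.8,-1.9],"rot": [0,0,-0.586],"jaw": -1},
    {"xyz": [-52.3,-44.8,-1.9],"rot": [0,0,-0.586],"jaw": -1},
    {"xyz": [-52.3,-44.8,-1.9],"rot": [0,0,-0.586],"jaw": -1},
    {"xyz": [-52.3,-44.8,-1.9],"rot": [0,0,-0.586],"jaw": -1}
  ]
}}

```text
clock: 3.82
eef_pos: [0.5598, 0.0297, 0.2502]
orientation: [-0.134, 0.991, 0.0, -0.0]
ft_force: [0.7, -0.3, -0.5]
gripper_width: 1.002
```

```bash
python3 - <<'E'
from h import *
inc([.560,.029,.25],105.5); print(np.round(read_state()["joint_pos"],2))
c=cam("wrist"); im=read_camera("wrist"); cv2.imwrite("pics/w1.png",im)
h=cv2.cvtColor(im,cv2.COLOR_BGR2HSV)
m=((h[...,0]>=4)&(h[...,0]<=22)&(h[...,1]>90)).astype(np.uint8)
n,l,st,ce=cv2.connectedComponentsWithStats(m)
for k in range(1,n):
    if st[k,4]>150:
        ys,xs=np.where(l==k); r=cv2.minAreaRect(np.c_[xs,ys].astype(np.float32)); b=cv2.boxPoints(r)
        w=np.array([onz("wrist",p,.128,c) for p in b]); print(st[k],np.round(r[0],1),w.mean(0).round(4),[np.linalg.norm(w[i]-w[i-1]).round(3) for i in range(4)],[np.degrees(np.arctan2(*(w[i]-w[i-1])[[1,0]])).round(1) for i in range(4)])
E
```

```text
clock 3.83 pos [0.5598 0.0297 0.2502] yaw 105.42 tilt 0.04 F [ 0.7 -0.3 -0.5] w 1.002
xyz [-0.01, -0.07, 0.02] rot [0.0007, -0.0003, -0.0013]
[-0.55  0.21  0.48  1.81 -0.11  1.15  1.81]
[  0  84  36  23 710] [17.5 95. ] [ 0.5446 -0.189   0.128 ] [np.float64(0.015), np.float64(0.024), np.float64(0.015), np.float64(0.025)] [np.float64(-178.8), np.float64(105.4), np.float64(2.8), np.float64(-74.6)]
[ 518   93  122   95 4999] [586.9 137.3] [0.4649 0.2142 0.128 ] [np.float64(0.113), np.float64(0.026), np.float64(0.109), np.float64(0.028)] [np.float64(-100.5), np.float64(174.1), np.float64(80.2), np.float64(0.7)]
[ 301  155   21   77 1523] [311. 193.] [0.5596 0.0297 0.128 ] [np.float64(0.06), np.float64(0.015), np.float64(0.06), np.float64(0.016)] [np.float64(-165.1), np.float64(105.4), np.float64(15.8), np.float64(-74.6)]
[ 505  288   64   55 2019] [536.9 316.2] [0.6131 0.2442 0.128 ] [np.float64(0.045), np.float64(0.043), np.float64(0.043), np.float64(0.045)] [np.float64(-118.0), np.float64(161.5), np.float64(63.6), np.float64(-16.5)]
```

View pics/w1.png

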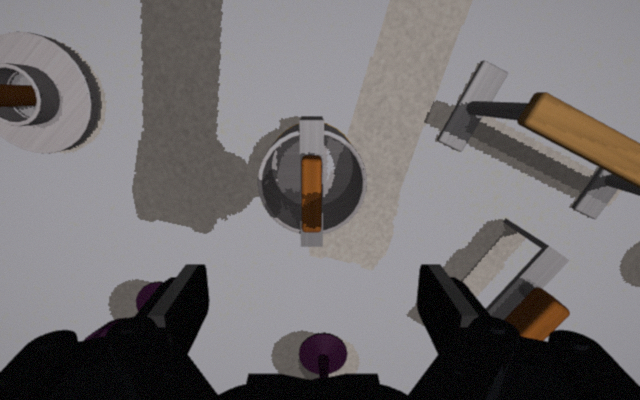

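The wrist view shows the block at pixel (311,193), on the tin. It measures 60 × 15 mm as described, so the target is confirmed. I'll descend and pinch it.

Request:
{"method": "send_rows", "body": {
  "increments": [
    {"xyz": [0,0,5],"rot": [0,0,0],"jaw": -1},
    {"xyz": [0,0,9],"rot": [0,0,0],"jaw": -1},
    {"xyz": [0,0,12],"rot": [0,0,0],"jaw": -1},
    {"xyz": [0,0,14],"rot": [0,0,0],"jaw": -1},
    {"xyz": [0,0,15],"rot": [0,0,0],"jaw": -1},
    {"xyz": [0,0,15],"rot": [0,0,0],"jaw": -1},
    {"xyz": [0,0,15],"rot": [0,0,0],"jaw": 1},
    {"xyz": [0,0,15],"rot": [0,0,0],"jaw": 1},
    {"xyz": [0,0,15],"rot": [0,0,0],"jaw": 1},
    {"xyz": [0,0,15],"rot": [0,0,0],"jaw": 1},
    {"xyz": [0,0,15],"rot": [0,0,0],"jaw": 1},
    {"xyz": [0,0,15],"rot": [0,0,0],"jaw": 1}
  ],
  "grip_force": 50
}}

```text
clock: 5.38
eef_pos: [0.5602, 0.0295, 0.1007]
orientation: [-0.135, 0.991, 0.0, 0.0]
ft_force: [-0.9, -0.3, 4.9]
gripper_width: 0.179
```

```bash
python3 - <<'E'
from h import *
inc([.5598,.0297,.25],105.5); 
cv2.imwrite("pics/w2.png",read_camera("wrist"))
E
```

```text
clock 5.38 pos [0.5602 0.0295 0.1007] yaw 105.48 tilt 0.03 F [-0.9 -0.3  4.9] w 0.179
xyz [0.02, 0.03, -14.93] rot [0.0, 0.0004, -0.0004]
```

View pics/w2.png

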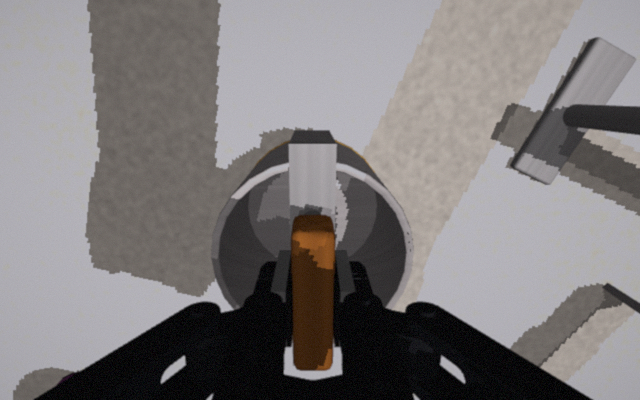

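Request:
{"method": "send_rows", "body": {
  "increments": [
    {"xyz": [0,0,-1],"rot": [0,0,0],"jaw": 1},
    {"xyz": [0,0,-2.5],"rot": [0,0,0],"jaw": 1},
    {"xyz": [0,0,-5],"rot": [0,0,0],"jaw": 1},
    {"xyz": [0,0,-8],"rot": [0,0,0],"jaw": 1},
    {"xyz": [0,0,-11],"rot": [0,0,0],"jaw": 1},
    {"xyz": [0,0,-14],"rot": [0,0,0],"jaw": 1},
    {"xyz": [0,0,-16],"rot": [0,0,0],"jaw": 1},
    {"xyz": [0,0,-16],"rot": [0,0,0],"jaw": 1}
  ]
}}

```text
clock: 6.42
eef_pos: [0.5613, 0.0295, 0.2629]
orientation: [-0.135, 0.991, 0.0, 0.003]
ft_force: [-0.1, -0.5, -2.2]
gripper_width: 0.178
```

```bash
python3 - <<'E'
from h import *
inc([.4714,.261,.26],80.2)
cv2.imwrite("pics/w3.png",read_camera("wrist")); cv2.imwrite("pics/s3.png",cv2.resize(read_camera("scene")[80:280,220:460],None,fx=2.5,fy=2.5)); 
c=cam("wrist"); im=cv2.imread("pics/w3.png")
E
```

```text
clock 6.42 pos [0.5613 0.0295 0.2629] yaw 105.47 tilt 0.3 F [-0.1 -0.5 -2.2] w 0.178
xyz [2.5, 24.71, 0.27] rot [0.001, 0.0052, 0.4411]
```

View pics/w3.png

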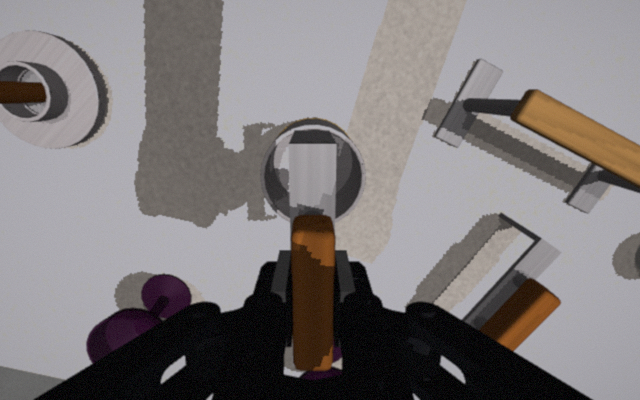

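View pics/s3.png

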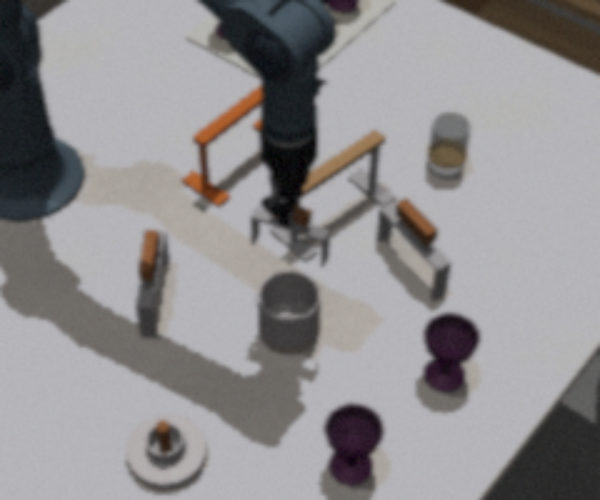

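The handle is held level above the tin, and the tin now stands alone. Next I move over the rail, staying at z ≈ 0.26.

Request:
{"method": "send_rows", "body": {
  "increments": [
    {"xyz": [0.4,4,0.1],"rot": [0,0.005,0.07],"jaw": 1},
    {"xyz": [0.9,9,0.2],"rot": [0,0.005,0.17],"jaw": 1},
    {"xyz": [1.4,14,0.3],"rot": [0,0.005,0.28],"jaw": 1},
    {"xyz": [1.9,19,0.3],"rot": [0,0.005,0.38],"jaw": 1},
    {"xyz": [2.3,23,0.3],"rot": [0,0.005,0.44],"jaw": 1},
    {"xyz": [2.5,24.7,0.3],"rot": [0,0.005,0.441],"jaw": 1},
    {"xyz": [2.5,24.7,0.3],"rot": [0,0.005,0.441],"jaw": 1},
    {"xyz": [2.5,24.7,0.3],"rot": [0,0.005,0.441],"jaw": 1}
  ]
}}

```text
clock: 7.52
eef_pos: [0.4709, 0.2582, 0.2569]
orientation: [0.087, 0.996, -0.001, -0.002]
ft_force: [-1.0, -0.1, -2.1]
gripper_width: 0.178
```

```bash
python3 - <<'E'
from h import *
inc([.4714,.261,.15],80.2)
c=cam("wrist"); im=read_camera("wrist"); cv2.imwrite("pics/w4.png",im)
# project predicted rail outline
a=np.radians(80.2); y=np.array([np.cos(a),np.sin(a),0]); x=np.array([y[1],-y[0],0]); o=np.array([.4714,.261,.13])
P=[o+sx*.013*x+sy*.1*y for sx,sy in [(-1,-1),(1,-1),(1,1),(-1,1)]]
cv2.polylines(im,[proj("wrist",P,c).astype(int)],True,(0,255,0),1); cv2.imwrite("pics/w4o.png",im)
E
```

```text
clock 7.53 pos [0.4709 0.2582 0.2569] yaw 80.03 tilt 0.3 F [-1.  -0.1 -2.1] w 0.178
xyz [-0.05, 0.31, 10.69] rot [-0.0028, -0.0045, -0.0029]
```

View pics/w4o.png

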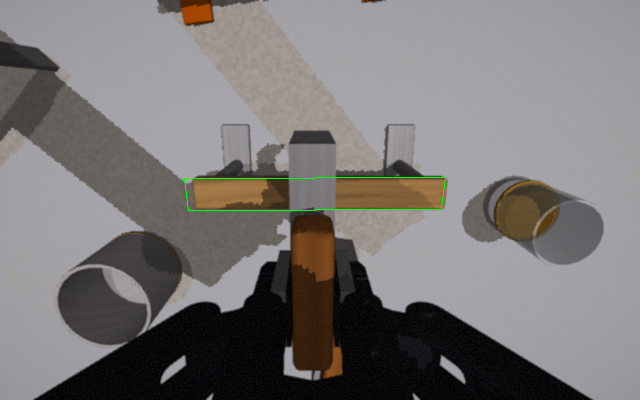

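The rail outline overlay matches the rail at pixels (193–446, 178–210), with the strap centred over it. I'll descend now.

Request:
{"method": "send_rows", "body": {
  "increments": [
    {"xyz": [0,0.2,3],"rot": [-0.003,-0.0045,-0.003],"jaw": 1},
    {"xyz": [0,0.2,6],"rot": [-0.003,-0.0045,-0.003],"jaw": 1},
    {"xyz": [0,0.2,9],"rot": [-0.003,-0.0045,-0.003],"jaw": 1},
    {"xyz": [0,0.2,10.4],"rot": [-0.003,-0.0045,-0.003],"jaw": 1},
    {"xyz": [0,0.2,10.8],"rot": [-0.003,-0.0045,-0.003],"jaw": 1},
    {"xyz": [0,0.2,11.1],"rot": [-0.003,-0.0045,-0.003],"jaw": 1},
    {"xyz": [0,0.2,11.1],"rot": [-0.003,-0.0045,-0.003],"jaw": 1},
    {"xyz": [0,0.2,11.1],"rot": [-0.003,-0.0045,-0.003],"jaw": 1}
  ]
}}

```text
clock: 8.57
eef_pos: [0.4702, 0.2633, 0.1471]
orientation: [0.084, 0.996, 0.002, 0.001]
ft_force: [-0.1, -0.8, -0.7]
gripper_width: 0.178
```

```bash
python3 - <<'E'
from h import *
inc([.4714,.2605,.141],80.2)
E
```

```text
clock 8.57 pos [0.4702 0.2633 0.1471] yaw 80.4 tilt 0.19 F [-0.1 -0.8 -0.7] w 0.178
xyz [-0.16, -0.26, 0.61] rot [0.0032, 0.0008, 0.0034]
```

Request:
{"method": "send_rows", "body": {
  "increments": [
    {"xyz": [0,0,0.2],"rot": [0.003,0.0008,0],"jaw": 1},
    {"xyz": [0,0,0.4],"rot": [0.003,0.0008,0],"jaw": 1},
    {"xyz": [0,0,0.55],"rot": [0.003,0.0008,0],"jaw": 1},
    {"xyz": [0,0,0.65],"rot": [0.003,0.0008,0],"jaw": 1},
    {"xyz": [0,0,0.65],"rot": [0.003,0.0008,0],"jaw": 1},
    {"xyz": [0,0,0.65],"rot": [0.003,0.0008,0],"jaw": 1}
  ]
}}

```text
clock: 9.32
eef_pos: [0.4695, 0.2629, 0.1407]
orientation: [0.084, 0.996, -0.0, -0.001]
ft_force: [-2.6, -1.1, 5.2]
gripper_width: 0.176
```

```bash
python3 - <<'E'
from h import *
inc([.4714,.2605,.141],80.2)
cv2.imwrite("pics/w5.png",read_camera("wrist"))
E
```

```text
clock 9.32 pos [0.4695 0.2629 0.1407] yaw 80.38 tilt 0.12 F [-2.6 -1.1  5.2] w 0.176
xyz [-0.22, -0.21, -0.03] rot [-0.001, -0.0019, 0.0032]
```

View pics/w5.png

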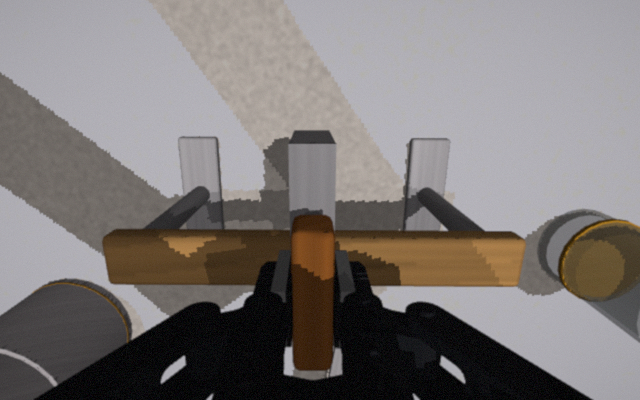

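Contact is at the expected height (5 N at z = 0.1407), with the bar midway under the strap. I'll release and retreat straight up.

Request:
{"method": "send_rows", "body": {
  "increments": [
    {"xyz": [0,0,-0.05],"rot": [0,0,0],"jaw": 0.3},
    {"xyz": [0,0,-0.05],"rot": [0,0,0],"jaw": -0.4},
    {"xyz": [0,0,-0.05],"rot": [0,0,0],"jaw": -1},
    {"xyz": [0,0,-0.05],"rot": [0,0,0],"jaw": -1},
    {"xyz": [0,0,-0.05],"rot": [0,0,0],"jaw": -1},
    {"xyz": [0,0,-2],"rot": [0,0,0],"jaw": -1},
    {"xyz": [0,0,-6],"rot": [0,0,0],"jaw": -1},
    {"xyz": [0,0,-11],"rot": [0,0,0],"jaw": -1},
    {"xyz": [0,0,-14],"rot": [0,0,0],"jaw": -1},
    {"xyz": [0,0,-14],"rot": [0,0,0],"jaw": -1}
  ]
}}

```text
clock: 10.62
eef_pos: [0.4717, 0.2641, 0.283]
orientation: [0.084, 0.996, 0.002, 0.002]
ft_force: [0.2, -1.0, -0.7]
gripper_width: 1.0
```

```bash
python3 - <<'E'
from h import *
cv2.imwrite("pics/w6.png",read_camera("wrist"))
im=read_camera("scene"); cv2.imwrite("pics/s6.png",cv2.resize(im[100:300,240:440],None,fx=3,fy=3))
inc([.561,-.25,.28],90)
E
```

```text
clock 10.72 pos [0.4694 0.2629 0.2791] yaw 80.39 tilt 0.14 F [ 0.5  0.2 -0.7] w 0.997
xyz [-17.59, -49.04, -0.05] rot [-0.0014, -0.002, -0.1677]
```

View pics/w6.png

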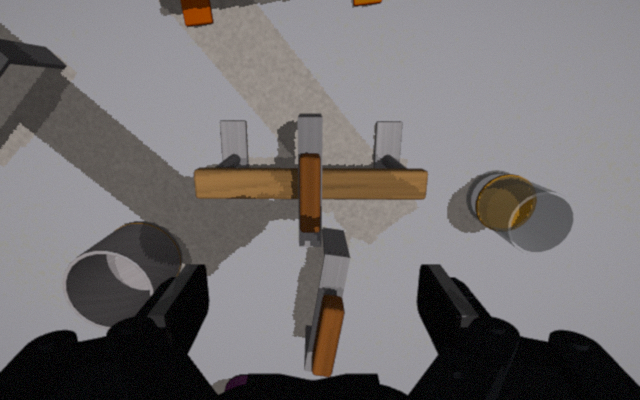

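View pics/s6.png

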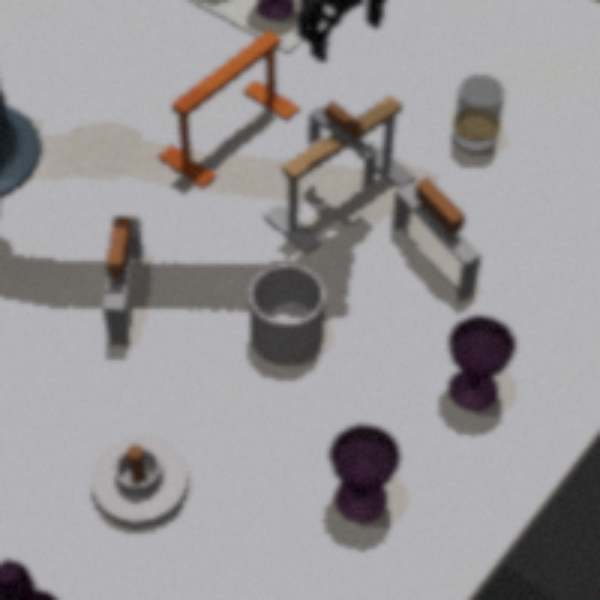

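The handle is hanging on the wooden rail, level and astride it at (310,195) in the wrist picture. Now to the lids.

Request:
{"method": "send_rows", "body": {
  "increments": [
    {"xyz": [-1.6,-4.5,0],"rot": [0,0,0.02],"jaw": -1},
    {"xyz": [-3.3,-9.3,0],"rot": [0,0,0.04],"jaw": -1},
    {"xyz": [-5,-14,0],"rot": [0,0,0.06],"jaw": -1},
    {"xyz": [-6.8,-19,0],"rot": [0,0,0.08],"jaw": -1},
    {"xyz": [-8.6,-24,0],"rot": [0,0,0.1],"jaw": -1},
    {"xyz": [-10.4,-29,0],"rot": [0,0,0.12],"jaw": -1},
    {"xyz": [-12.2,-34,0],"rot": [0,0,0.14],"jaw": -1},
    {"xyz": [-14,-39,0],"rot": [0,0,0.16],"jaw": -1},
    {"xyz": [-15.8,-44,0],"rot": [0,0,0.18],"jaw": -1},
    {"xyz": [-17.6,-49,0],"rot": [0,0,0.18],"jaw": -1},
    {"xyz": [-17.6,-49,0],"rot": [0,0,0.18],"jaw": -1},
    {"xyz": [-17.6,-49,0],"rot": [0,0,0.18],"jaw": -1}
  ]
}}

```text
clock: 12.22
eef_pos: [0.5606, -0.2486, 0.278]
orientation: [0.173, 0.985, -0.0, -0.002]
ft_force: [-0.2, 0.4, -0.8]
gripper_width: 1.002
```

```bash
python3 - <<'E'
from h import *
inc([.561,-.25,.28],70); print(np.round(read_state()["joint_pos"],2))
c=cam("wrist"); im=read_camera("wrist"); cv2.imwrite("pics/w7.png",im)
h=cv2.cvtColor(im,cv2.COLOR_BGR2HSV)
m=((h[...,0]>=4)&(h[...,0]<=22)&(h[...,1]>90)).astype(np.uint8)
n,l,st,ce=cv2.connectedComponentsWithStats(m)
for k in range(1,n):
    if st[k,4]>100: print(st[k],ce[k].round(1),onz("wrist",ce[k],.086,c).round(4))
for o in ["inner_knob","outer_collar","outer_lid","tin"]:
  for d in silhouettes("wrist",o)[:1]:
    ys,xs=np.where(d["pixels"]); print(o,round(d["score"],2),np.array(d["location"])*[640,400],xs.min(),xs.max(),ys.min(),ys.max())
    e=cv2.fitEllipse(np.c_[xs,ys][cv2.convexHull(np.c_[xs,ys].astype(np.int32),returnPoints=False).ravel()].astype(np.float32)) ; print(e, onz("wrist",e[0],{"outer_lid":.034,"tin":.09}.get(o,.06),c).round(4))
E
```

```text
clock 12.22 pos [ 0.5606 -0.2486  0.278 ] yaw 70.05 tilt 0.28 F [-0.2  0.4 -0.8] w 1.002
xyz [-0.08, -0.12, -0.2] rot [-0.0012, -0.0048, 0.0008]
[-0.25  0.34  0.75  1.66 -0.24  1.24  1.77]
[508  35  31  74 158] [516.   69.5] [ 0.5318 -0.0472  0.086 ]
[294 162  20  30 470] [303.9 177.4] [ 0.5589 -0.2555  0.086 ]
inner_knob 0.66 [303.808 170.08 ] 286 325 152 190
((304.9593505859375, 170.3457794189453), (38.30165481567383, 39.483463287353516), 88.8415756225586) [ 0.5575 -0.2546  0.06  ]
outer_collar 0.65 [304.576 151.08 ] 254 357 116 216
((305.4365234375, 166.45364379882812), (101.55321502685547, 102.29515838623047), 91.903076171875) [ 0.5539 -0.2527  0.06  ]
outer_lid 0.89 [309.888 153.4  ] 254 356 116 216
((305.4213562011719, 166.76182556152344), (101.36296844482422, 102.3885498046875), 92.22501373291016) [ 0.5587 -0.255   0.034 ]
tin 0.76 [583.296  74.28 ] 505 639 11 126
((599.6776123046875, 68.98283386230469), (111.57360076904297, 194.49722290039062), 78.4830093383789) [0.5556 0.0189 0.09  ]
```

View pics/w7.png

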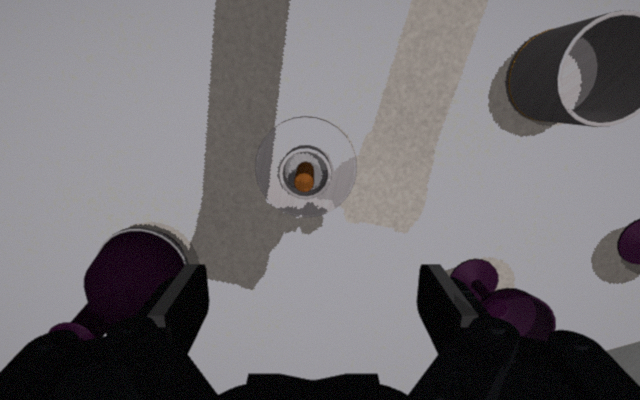

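```bash
python3 - <<'E'
from h import *
im=cv2.imread("pics/w7.png"); cv2.imwrite("pics/w7c.png",cv2.resize(im[110:225,245:365],None,fx=5,fy=5,interpolation=2))
c=cam("wrist")
for uv,z in [((305.4,166.6),.023),((305,181.5),.086)]: print(onz("wrist",uv,z,c).round(4))
for C in [(.559,-.255)]:
  t=np.linspace(0,2*np.pi,60)
  big=cv2.resize(im[110:225,245:365],None,fx=5,fy=5,interpolation=2)
  for r,z in [(.058,.023),(.028,.050),(.010,.086)]:
    p=proj("wrist",np.c_[C[0]+r*np.cos(t),C[1]+r*np.sin(t),0*t+z],c); cv2.polylines(big,[((p-[245,110]+.5)*5).astype(int)],True,(0,255,0),1)
  cv2.imwrite("pics/w7d.png",big)
E
```

```text
[ 0.5629 -0.255   0.023 ]
[ 0.5654 -0.255   0.086 ]
```

View pics/w7d.png

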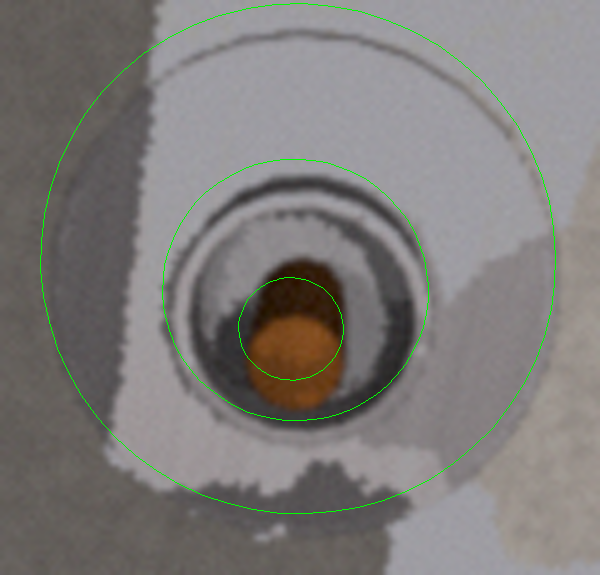

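```bash
python3 - <<'E'
from h import *
im=cv2.imread("pics/w7.png"); c=cam("wrist")
for C in [(.565,-.2555)]:
  t=np.linspace(0,2*np.pi,60)
  big=cv2.resize(im[110:225,245:365],None,fx=5,fy=5,interpolation=2)
  for r,z in [(.058,.023),(.028,.050),(.010,.086)]:
    p=proj("wrist",np.c_[C[0]+r*np.cos(t),C[1]+r*np.sin(t),0*t+z],c); cv2.polylines(big,[((p-[245,110]+.5)*5).astype(int)],True,(0,255,0),1)
  cv2.imwrite("pics/w7e.png",big)
inc([.565,-.2555,.055],70)
E
```

```text
clock 12.47 pos [ 0.5619 -0.2474  0.2798] yaw 70.25 tilt 0.09 F [-0.6 -0.4 -0.5] w 1.001
xyz [-0.6, -0.65, 22.48] rot [-0.0003, -0.0016, 0.0043]
```

View pics/w7e.png

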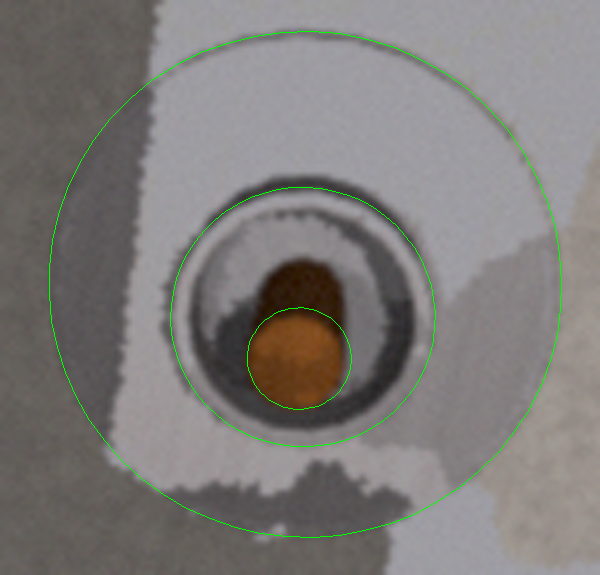

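```bash
cat >> h.py <<'E'
def overlay(im,c,C,circ,box,name,f=5):
    x0,y0,x1,y1=box; t=np.linspace(0,2*np.pi,80)
    big=cv2.resize(im[y0:y1,x0:x1],None,fx=f,fy=f,interpolation=2)
    for r,z in circ:
        p=proj("wrist",np.c_[C[0]+r*np.cos(t),C[1]+r*np.sin(t),0*t+z],c); cv2.polylines(big,[((p-[x0,y0]+.5)*f).astype(int)],True,(0,255,0),1)
    cv2.imwrite(name,big)
E
python3 - <<'E'
from h import *
c=cam("wrist"); im=read_camera("wrist"); cv2.imwrite("pics/w8.png",im)
overlay(im,c,(.564,-.256),[(.058,.023),(.028,.050),(.010,.086)],(245,110,365,225),"pics/w8o.png")
inc([.564,-.256,.055],70)
E
```

```text
clock 12.53 pos [ 0.5619 -0.2478  0.28  ] yaw 70.22 tilt 0.07 F [ 0.1 -0.  -0.1] w 1.0
xyz [-0.5, -0.69, 22.5] rot [-0.0004, -0.0012, 0.0038]
```

View pics/w8o.png

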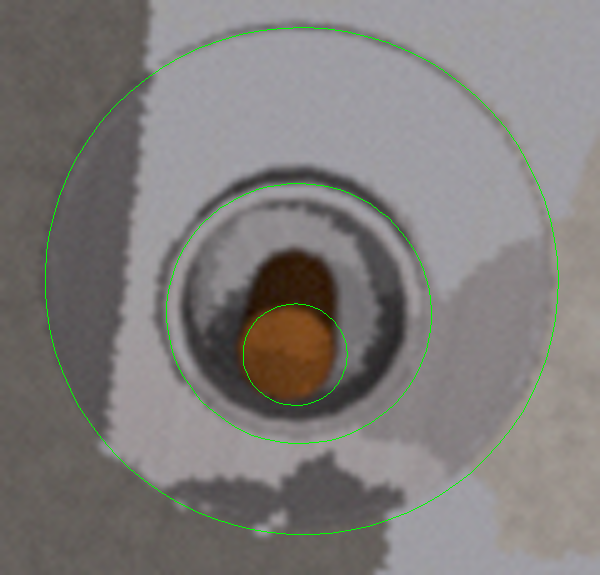

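The knob stands inside the collar as expected. Fitting the overlay puts the axis at about (0.5626, −0.2569). I'll grip with the TCP at z = 0.055, so the fingertips stay above the collar top at 0.050.

```bash
python3 - <<'E'
from h import *
inc([.5626,-.2569,.055],70)
E
```

```text
clock 12.53 pos [ 0.5619 -0.2478  0.28  ] yaw 70.22 tilt 0.07 F [ 0.1 -0.  -0.1] w 1.0
xyz [-0.4, -0.82, 22.5] rot [-0.0004, -0.0012, 0.0038]
```

Request:
{"method": "send_rows", "body": {
  "increments": [
    {"xyz": [-0.4,-0.8,4],"rot": [0,-0.001,0],"jaw": -1},
    {"xyz": [-0.4,-0.8,9],"rot": [0,-0.001,0],"jaw": -1},
    {"xyz": [-0.4,-0.8,14],"rot": [0,-0.001,0],"jaw": -1},
    {"xyz": [-0.4,-0.8,18],"rot": [0,-0.001,0],"jaw": -1},
    {"xyz": [-0.4,-0.8,20],"rot": [0,-0.001,0],"jaw": -1},
    {"xyz": [-0.4,-0.8,20],"rot": [0,-0.001,0],"jaw": -1},
    {"xyz": [-0.4,-0.8,20],"rot": [0,-0.001,0],"jaw": -1}
  ]
}}

```text
clock: 13.4
eef_pos: [0.5639, -0.2593, 0.0821]
orientation: [0.173, 0.985, -0.001, 0.002]
ft_force: [-0.1, 0.6, 0.1]
gripper_width: 0.999
```

```bash
python3 - <<'E'
from h import *
c=cam("wrist"); im=read_camera("wrist"); cv2.imwrite("pics/w9.png",im)
overlay(im,c,(.5626,-.2569),[(.058,.023),(.028,.050),(.010,.086)],(200,80,440,400),"pics/w9o.png",2)
inc([.5626,-.2569,.055],70)
E
```

```text
clock 13.45 pos [ 0.5641 -0.2594  0.0824] yaw 70.08 tilt 0.25 F [ 0.2 -0.6  0.2] w 1.0
xyz [0.23, 0.19, 2.74] rot [-0.0012, 0.0043, 0.0014]
```

View pics/w9o.png

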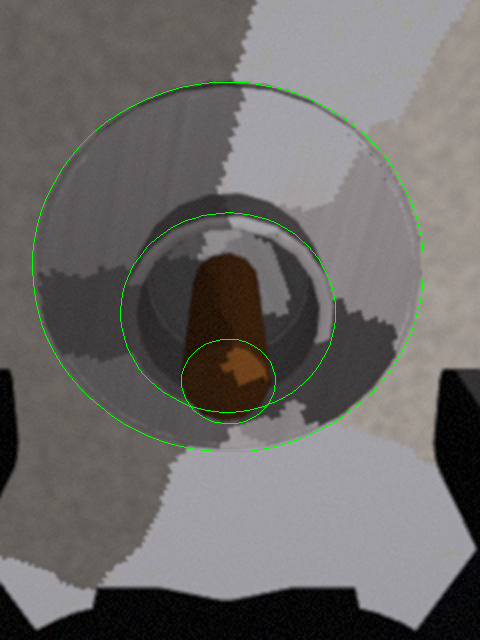

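Request:
{"method": "send_rows", "body": {
  "increments": [
    {"xyz": [0,0,1],"rot": [0,0,0],"jaw": -1},
    {"xyz": [0,0,2],"rot": [0,0,0],"jaw": -1},
    {"xyz": [0,0,2.5],"rot": [0,0,0],"jaw": -1},
    {"xyz": [0,0,2.5],"rot": [0,0,0],"jaw": -1},
    {"xyz": [0,0,2.5],"rot": [0,0,0],"jaw": -1}
  ]
}}

```text
clock: 14.08
eef_pos: [0.5623, -0.2587, 0.0551]
orientation: [0.173, 0.985, -0.001, -0.0]
ft_force: [0.1, -0.0, -0.4]
gripper_width: 1.0
```

```bash
python3 - <<'E'
from h import *
import time
inc([.5626,-.2569,.055],70)
E
```

```text
clock 14.07 pos [ 0.5623 -0.2587  0.0551] yaw 70.07 tilt 0.08 F [ 0.1 -0.  -0.4] w 1.0
xyz [0.04, 0.18, 0.01] rot [-0.0014, 0.0002, 0.0012]
```

Request:
{"method": "send_rows", "body": {
  "increments": [
    {"xyz": [0,0.15,0],"rot": [0,0,0],"jaw": -1},
    {"xyz": [0,0.15,0],"rot": [0,0,0],"jaw": 1},
    {"xyz": [0,0.15,0],"rot": [0,0,0],"jaw": 1},
    {"xyz": [0,0.15,0],"rot": [0,0,0],"jaw": 1},
    {"xyz": [0,0.15,0],"rot": [0,0,0],"jaw": 1},
    {"xyz": [0,0.15,0],"rot": [0,0,0],"jaw": 1},
    {"xyz": [0,0.15,0],"rot": [0,0,0],"jaw": 1}
  ],
  "grip_force": 70
}}

```text
clock: 14.95
eef_pos: [0.5626, -0.2578, 0.0552]
orientation: [0.173, 0.985, -0.001, 0.0]
ft_force: [0.1, -1.3, -1.0]
gripper_width: 0.21
```

```bash
python3 - <<'E'
from h import *
inc([.5626,-.2569,.055],70)
cv2.imwrite("pics/w10.png",read_camera("wrist"))
E
```

```text
clock 14.95 pos [ 0.5626 -0.2578  0.0552] yaw 70.05 tilt 0.12 F [ 0.1 -1.3 -1. ] w 0.21
xyz [0.03, 0.08, 0.02] rot [-0.002, 0.0004, 0.0009]
```

View pics/w10.png

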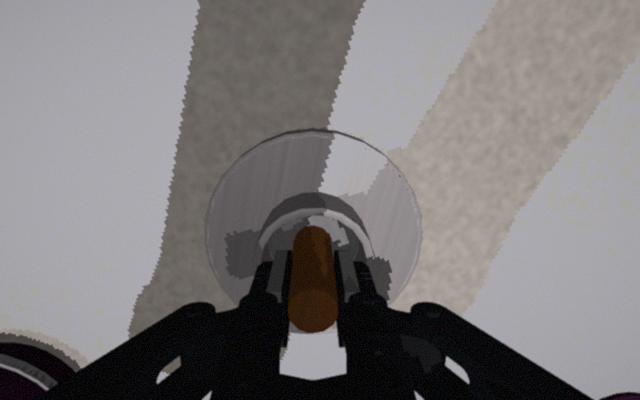

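Request:
{"method": "send_rows", "body": {
  "increments": [
    {"xyz": [0,0,-0.5],"rot": [0,0,0],"jaw": 1},
    {"xyz": [0,0,-1.5],"rot": [0,0,0],"jaw": 1},
    {"xyz": [0,0,-3],"rot": [0,0,0],"jaw": 1},
    {"xyz": [0,0,-5.5],"rot": [0,0,0],"jaw": 1},
    {"xyz": [0,0,-8.5],"rot": [0,0,0],"jaw": 1},
    {"xyz": [0,0,-11.5],"rot": [0,0,0],"jaw": 1},
    {"xyz": [0,0,-14.5],"rot": [0,0,0],"jaw": 1},
    {"xyz": [0,0,-17],"rot": [0,0,0],"jaw": 1},
    {"xyz": [0,0,-18.5],"rot": [0,0,0],"jaw": 1},
    {"xyz": [0,0,-19],"rot": [0,0,0],"jaw": 1},
    {"xyz": [0,0,-19],"rot": [0,0,0],"jaw": 1}
  ]
}}

```text
clock: 16.38
eef_pos: [0.5626, -0.2567, 0.2448]
orientation: [0.173, 0.985, -0.0, -0.0]
ft_force: [0.4, 0.2, -3.3]
gripper_width: 0.211
```

```bash
python3 - <<'E'
from h import *
inc([.673,-.011,.245],70)
cv2.imwrite("pics/w11.png",read_camera("wrist"))
im=read_camera("scene"); cv2.imwrite("pics/s11.png",cv2.resize(im[150:300,240:440],None,fx=3,fy=3))
im=read_camera("top"); cv2.imwrite("pics/t11f.png",im); cv2.imwrite("pics/t11.png",cv2.resize(im[150:240,280:400],None,fx=5,fy=5,interpolation=2))
E
```

```text
clock 16.38 pos [ 0.5626 -0.2567  0.2448] yaw 70.08 tilt 0.07 F [ 0.4  0.2 -3.3] w 0.211
xyz [-2.01, 26.86, -0.05] rot [-0.0011, -0.0006, 0.0014]
```

View pics/s11.png

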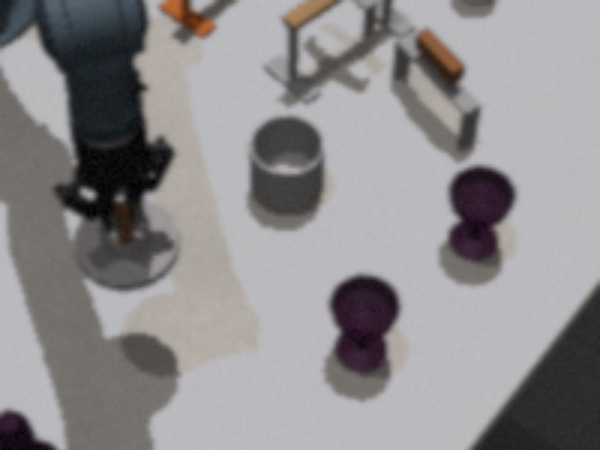

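View pics/t11.png

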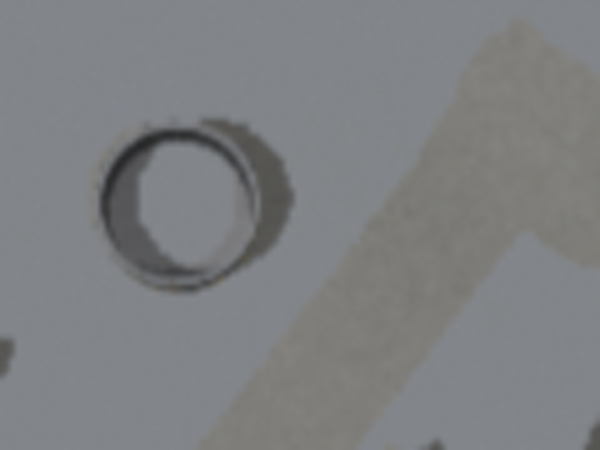

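View pics/w11.png

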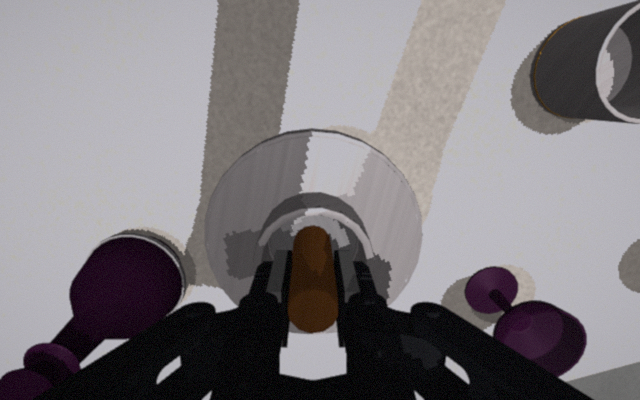

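Both lids came up with the knob: the plate is concentric around it and the wrist force is about −3.3 N. I'll move to a viewpoint from which the tin's mouth shows past the lid.

Request:
{"method": "send_rows", "body": {
  "increments": [
    {"xyz": [-0.2,2,0],"rot": [0,0,0],"jaw": 1},
    {"xyz": [-0.5,6,0],"rot": [0,0,0],"jaw": 1},
    {"xyz": [-0.8,10.5,0],"rot": [0,0,0],"jaw": 1},
    {"xyz": [-1.1,15,0],"rot": [0,0,0],"jaw": 1},
    {"xyz": [-1.5,19.5,0],"rot": [0,0,0],"jaw": 1},
    {"xyz": [-1.8,23.5,0],"rot": [0,0,0],"jaw": 1},
    {"xyz": [-2,26,0],"rot": [0,0,0],"jaw": 1},
    {"xyz": [-2,27,0],"rot": [0,0,0],"jaw": 1},
    {"xyz": [-2,27,0],"rot": [0,0,0],"jaw": 1},
    {"xyz": [-2,27,0],"rot": [0,0,0],"jaw": 1},
    {"xyz": [-2,27,0],"rot": [0,0,0],"jaw": 1}
  ]
}}

```text
clock: 17.9
eef_pos: [0.6732, -0.0125, 0.2451]
orientation: [0.175, 0.985, -0.001, 0.0]
ft_force: [-0.7, 0.1, -3.5]
gripper_width: 0.212
```

```bash
python3 - <<'E'
from h import *
s=read_state(); print(s["eef_pos"])
c=cam("wrist"); im=read_camera("wrist"); cv2.imwrite("pics/w12.png",im); np.savez("c12.npz",K=c[0],R=c[1],t=c[2])
for d in silhouettes("wrist","tin")[:1]: ys,xs=np.where(d["pixels"]);print(d["score"],xs.min(),xs.max(),ys.min(),ys.max())
overlay(im,c,(.558,.029),[(.048,.09),(.044,.09)],(210,0,430,180),"pics/w12o.png",3)
E
```

```text
[ 0.67319934 -0.01254392  0.24506987]
0.72 251 376 0 96
```

View pics/w12.png

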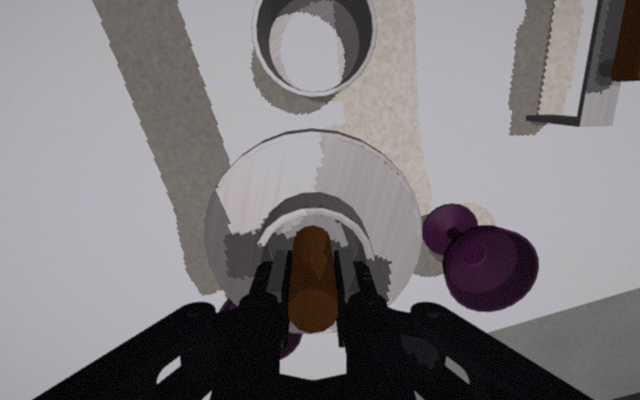

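View pics/w12o.png

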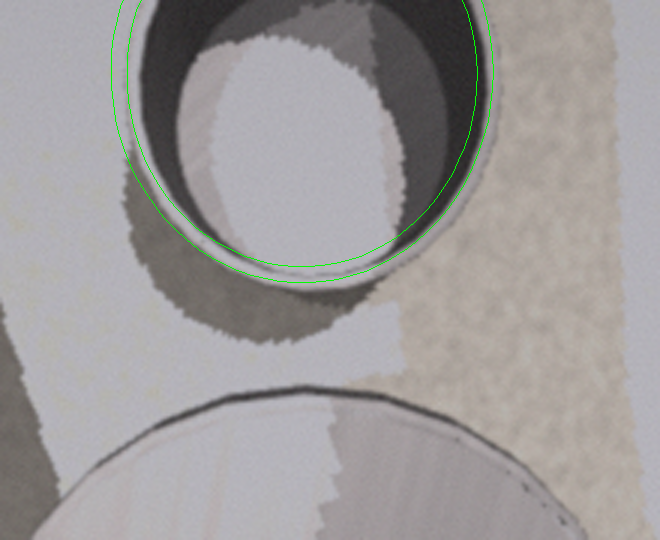

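```bash
python3 - <<'E'
from h import *
d=np.load("c12.npz"); c=(d["K"],d["R"],d["t"]); im=cv2.imread("pics/w12.png")
overlay(im,c,(.5604,.0313),[(.048,.09),(.044,.09)],(210,0,430,180),"pics/w12p.png",3)
c=cam("top"); im=cv2.imread("pics/t11f.png")
proj_old=proj
import h
h.proj=lambda n,P,cc=None: proj_old("top",P,c)
overlay(im,c,(.5604,.0313),[(.048,.09),(.044,.09)],(280,150,400,240),"pics/t11o.png",5)
inc([.5604,.0313,.245],70)
E
```

```text
clock 18.0 pos [ 0.6734 -0.0114  0.245 ] yaw 69.94 tilt 0.08 F [ 0.8  0.3 -2.4] w 0.212
xyz [12.08, 0.14, -0.0] rot [-0.0014, 0.0003, -0.001]
```

View pics/w12p.png

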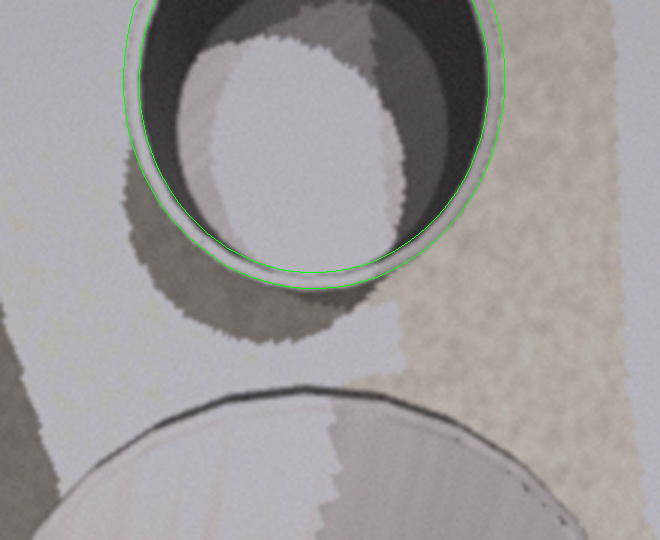

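View pics/t11o.png

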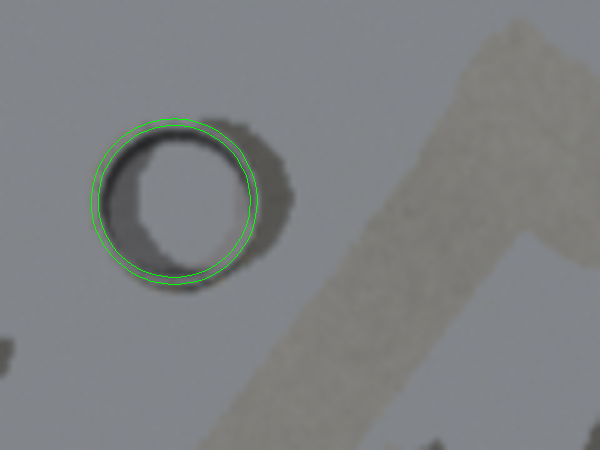

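```bash
python3 - <<'E'
from h import *
d=np.load("c12.npz"); c=(d["K"],d["R"],d["t"]); im=cv2.imread("pics/w12.png")
T=np.array([.6732,-.01254,.24507])
# nested: knob point z=TCP+.015 ; knob top +16, collar top -33.5+13.5, plate -47
k=.015
x=np.array([-.94,.34])
overlay(im,c,T[:2],[(.010,T[2]+k+.016),(.028,T[2]+k-.020),(.058,T[2]+k-.047),(.054,T[2]+k-.047-.015)],(190,110,440,350),"pics/w12q.png",3)
E
```

```text
(no output)
```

View pics/w12q.png

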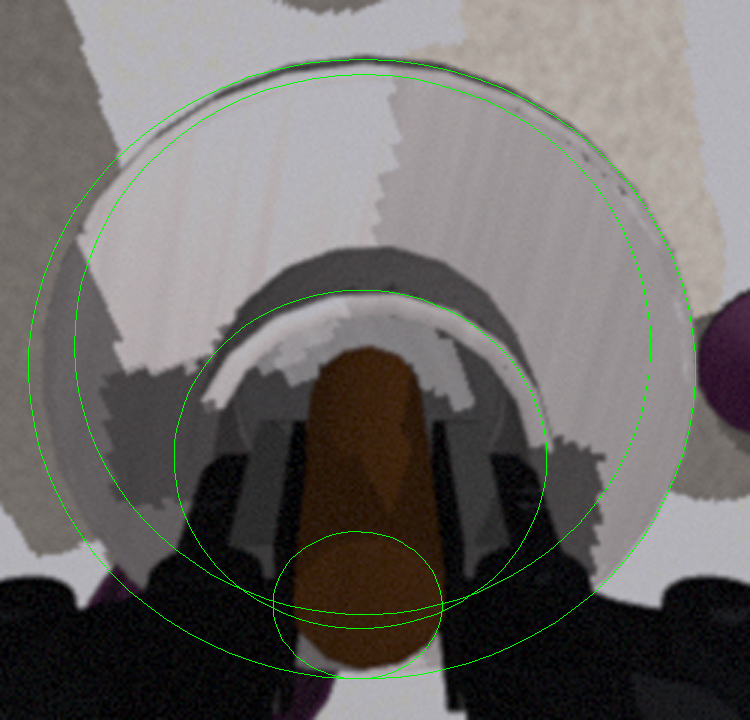

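Request:
{"method": "send_rows", "body": {
  "increments": [
    {"xyz": [2,0.1,0],"rot": [0,0,0],"jaw": 1},
    {"xyz": [5,0.1,0],"rot": [0,0,0],"jaw": 1},
    {"xyz": [8,0.1,0],"rot": [0,0,0],"jaw": 1},
    {"xyz": [11,0.1,0],"rot": [0,0,0],"jaw": 1},
    {"xyz": [12.1,0.1,1.5],"rot": [0,0,0],"jaw": 1},
    {"xyz": [12.1,0.1,4],"rot": [0,0,0],"jaw": 1},
    {"xyz": [12.1,0.1,6.5],"rot": [0,0,0],"jaw": 1},
    {"xyz": [12.1,0.1,7.8],"rot": [0,0,0],"jaw": 1},
    {"xyz": [12.1,0.1,8],"rot": [0,0,0],"jaw": 1},
    {"xyz": [12.1,0.1,8],"rot": [0,0,0],"jaw": 1},
    {"xyz": [12.1,0.1,8],"rot": [0,0,0],"jaw": 1},
    {"xyz": [12.1,0.1,8],"rot": [0,0,0],"jaw": 1}
  ]
}}

```text
clock: 19.5
eef_pos: [0.5609, 0.0322, 0.1655]
orientation: [0.173, 0.985, -0.0, 0.001]
ft_force: [0.1, -0.1, -2.6]
gripper_width: 0.213
```

```bash
python3 - <<'E'
from h import *
inc([.5602,.0311,.131],70)
im=read_camera("scene"); cv2.imwrite("pics/s13.png",cv2.resize(im[160:240,280:400],None,fx=5,fy=5,interpolation=2)); cv2.imwrite("pics/w13.png",read_camera("wrist"))
E
```

```text
clock 19.5 pos [0.5609 0.0322 0.1655] yaw 70.07 tilt 0.08 F [ 0.1 -0.1 -2.6] w 0.213
xyz [0.03, -0.13, 3.45] rot [-0.0004, 0.0013, 0.0013]
```

View pics/s13.png

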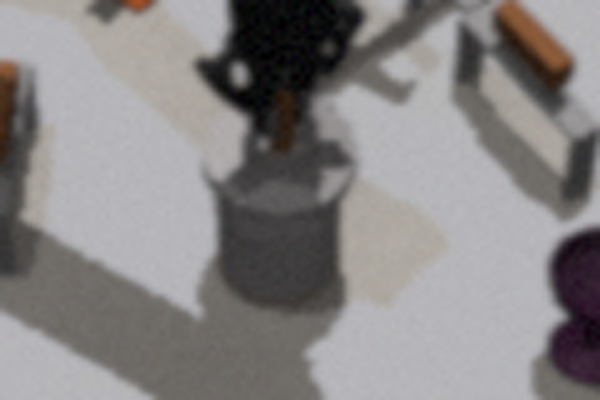

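View pics/w13.png

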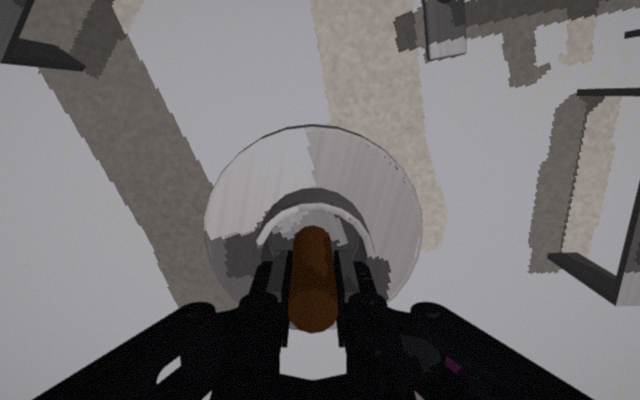

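Request:
{"method": "send_rows", "body": {
  "increments": [
    {"xyz": [0,-0.1,0.5],"rot": [0,0,0],"jaw": 1},
    {"xyz": [0,-0.1,1],"rot": [0,0,0],"jaw": 1},
    {"xyz": [0,-0.1,1.5],"rot": [0,0,0],"jaw": 1},
    {"xyz": [0,-0.1,1.8],"rot": [0,0,0],"jaw": 1},
    {"xyz": [0,-0.1,2.1],"rot": [0,0,0],"jaw": 1},
    {"xyz": [0,-0.1,2.4],"rot": [0,0,0],"jaw": 1},
    {"xyz": [0,-0.1,2.4],"rot": [0,0,0],"jaw": 1},
    {"xyz": [0,-0.1,2.4],"rot": [0,0,0],"jaw": 1}
  ]
}}

```text
clock: 20.6
eef_pos: [0.56, 0.0312, 0.1409]
orientation: [0.173, 0.985, -0.001, 0.0]
ft_force: [0.5, 0.5, -3.8]
gripper_width: 0.211
```

```bash
python3 - <<'E'
from h import *
inc([.5602,.0311,.131],70)
E
```

```text
clock 20.6 pos [0.56   0.0312 0.1409] yaw 70.07 tilt 0.07 F [ 0.5  0.5 -3.8] w 0.211
xyz [-0.02, -0.0, 0.99] rot [-0.0012, 0.0002, 0.0013]
```

The plug's foot is already 4 mm inside the mouth without contact. I'll continue slowly.

Request:
{"method": "send_rows", "body": {
  "increments": [
    {"xyz": [0,0,0.2],"rot": [0,0,0],"jaw": 1},
    {"xyz": [0,0,0.4],"rot": [0,0,0],"jaw": 1},
    {"xyz": [0,0,0.6],"rot": [0,0,0],"jaw": 1},
    {"xyz": [0,0,0.8],"rot": [0,0,0],"jaw": 1},
    {"xyz": [0,0,0.9],"rot": [0,0,0],"jaw": 1},
    {"xyz": [0,0,0.95],"rot": [0,0,0],"jaw": 1},
    {"xyz": [0,0,0.95],"rot": [0,0,0],"jaw": 1},
    {"xyz": [0,0,0.95],"rot": [0,0,0],"jaw": 1}
  ]
}}

```text
clock: 21.6
eef_pos: [0.56, 0.0312, 0.1313]
orientation: [0.173, 0.985, -0.001, 0.0]
ft_force: [0.7, 0.5, -4.0]
gripper_width: 0.216
```

```bash
python3 - <<'E'
from h import *
inc([.5602,.0311,.131],70)
E
```

```text
clock 21.6 pos [0.56   0.0312 0.1313] yaw 70.08 tilt 0.07 F [ 0.7  0.5 -4. ] w 0.216
xyz [-0.03, -0.0, 0.03] rot [-0.0012, 0.0003, 0.0013]
```

No contact yet, so I'll step down in fractions of a millimetre.

Request:
{"method": "send_rows", "body": {
  "increments": [
    {"xyz": [0,0,0.05],"rot": [0,0,0],"jaw": 1},
    {"xyz": [0,0,0.1],"rot": [0,0,0],"jaw": 1},
    {"xyz": [0,0,0.1],"rot": [0,0,0],"jaw": 1},
    {"xyz": [0,0,0.1],"rot": [0,0,0],"jaw": 1}
  ]
}}

```text
clock: 22.1
eef_pos: [0.5602, 0.0311, 0.1311]
orientation: [0.173, 0.985, -0.0, 0.0]
ft_force: [-2.9, -1.3, 5.9]
gripper_width: 0.21
```

```bash
python3 - <<'E'
from h import *
inc([.5602,.0311,.131],70)
E
```

```text
clock 22.1 pos [0.5602 0.0311 0.1311] yaw 70.06 tilt 0.04 F [-2.9 -1.3  5.9] w 0.21
xyz [-0.0, 0.01, 0.01] rot [-0.0007, 0.0003, 0.001]
```

The lid seated at TCP z = 0.1311 against an expected 0.131, with 6 N of contact. I'll release and rise.

Request:
{"method": "send_rows", "body": {
  "increments": [
    {"xyz": [0,0,-0.05],"rot": [0,0,0],"jaw": 0.3},
    {"xyz": [0,0,-0.05],"rot": [0,0,0],"jaw": -0.4},
    {"xyz": [0,0,-0.05],"rot": [0,0,0],"jaw": -1},
    {"xyz": [0,0,-0.05],"rot": [0,0,0],"jaw": -1},
    {"xyz": [0,0,-0.05],"rot": [0,0,0],"jaw": -1},
    {"xyz": [0,0,-2],"rot": [0,0,0],"jaw": -1},
    {"xyz": [0,0,-5],"rot": [0,0,0],"jaw": -1},
    {"xyz": [0,0,-8],"rot": [0,0,0],"jaw": -1},
    {"xyz": [0,0,-9],"rot": [0,0,0],"jaw": -1},
    {"xyz": [0,0,-9],"rot": [0,0,0],"jaw": -1},
    {"xyz": [0,0,-9],"rot": [0,0,0],"jaw": -1}
  ]
}}

```text
clock: 23.48
eef_pos: [0.559, 0.0314, 0.2192]
orientation: [0.173, 0.985, -0.001, -0.001]
ft_force: [0.2, 0.9, -0.8]
gripper_width: 1.002
```

```bash
python3 - <<'E'
from h import *
inc([.5602,.0311,.097],70)
c=cam("wrist"); im=read_camera("wrist"); cv2.imwrite("pics/w14.png",im); np.savez("c14.npz",K=c[0],R=c[1],t=c[2])
overlay(im,c,(.5602,.0311),[(.010,.162),(.028,.126),(.058,.099),(.058,.084)],(200,80,430,310),"pics/w14o.png",3)
im=read_camera("scene"); cv2.imwrite("pics/s14.png",cv2.resize(im[160:240,280:400],None,fx=5,fy=5,interpolation=2))
E
```

```text
clock 23.48 pos [0.559  0.0314 0.2192] yaw 70.08 tilt 0.17 F [ 0.2  0.9 -0.8] w 1.002
xyz [-0.15, 0.04, 12.21] rot [-0.0024, -0.0018, 0.0014]
```

View pics/w14o.png

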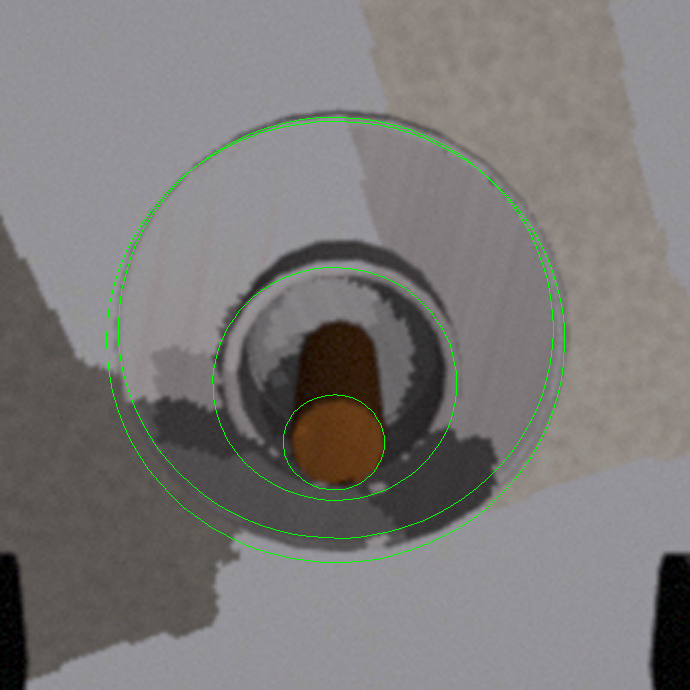

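View pics/s14.png

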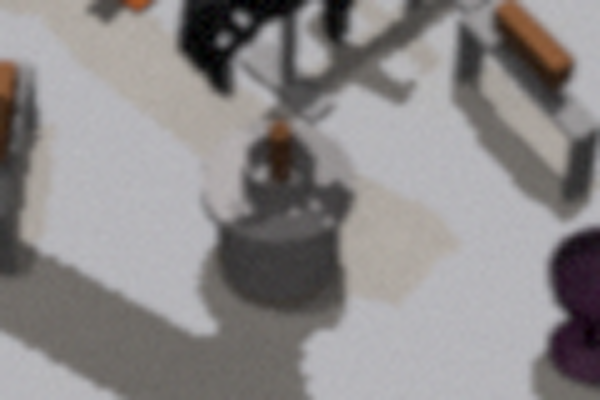

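The pair sits level on the tin, with the collar centred to within about 1 mm. I'll descend over the collar, with the open fingertips above the plate at z = 0.099.

Request:
{"method": "send_rows", "body": {
  "increments": [
    {"xyz": [-0.1,0,3],"rot": [0,0,0],"jaw": -1},
    {"xyz": [-0.1,0,6.5],"rot": [0,0,0],"jaw": -1},
    {"xyz": [-0.1,0,9.5],"rot": [0,0,0],"jaw": -1},
    {"xyz": [-0.1,0,11],"rot": [0,0,0],"jaw": -1},
    {"xyz": [-0.1,0,12],"rot": [0,0,0],"jaw": -1},
    {"xyz": [-0.1,0,12],"rot": [0,0,0],"jaw": -1},
    {"xyz": [-0.1,0,12],"rot": [0,0,0],"jaw": -1},
    {"xyz": [-0.1,0,12],"rot": [0,0,0],"jaw": -1}
  ]
}}

```text
clock: 24.58
eef_pos: [0.5617, 0.0309, 0.1013]
orientation: [0.173, 0.985, -0.0, 0.001]
ft_force: [-0.2, 0.6, -0.4]
gripper_width: 1.001
```

```bash
python3 - <<'E'
from h import *
inc([.5602,.0311,.097],70)
cv2.imwrite("pics/w15.png",read_camera("wrist"))
E
```

```text
clock 24.57 pos [0.5617 0.0309 0.1013] yaw 70.08 tilt 0.1 F [-0.2  0.6 -0.4] w 1.001
xyz [0.15, -0.03, 0.43] rot [-0.0001, 0.0018, 0.0013]
```

View pics/w15.png

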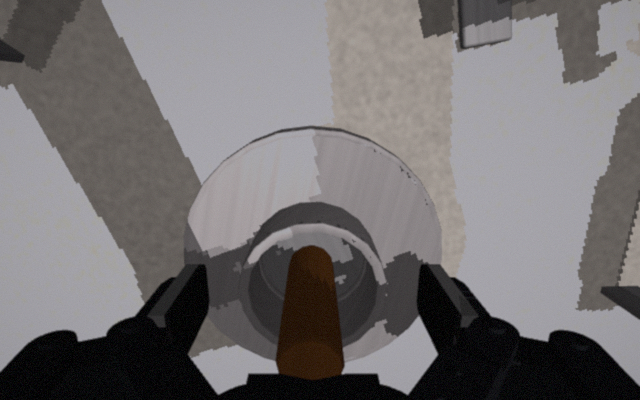

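Request:
{"method": "send_rows", "body": {
  "increments": [
    {"xyz": [0.1,0,0.3],"rot": [0,0,0],"jaw": -1},
    {"xyz": [0.1,0,0.3],"rot": [0,0,0],"jaw": -1},
    {"xyz": [0.1,0,0.3],"rot": [0,0,0],"jaw": -0.7},
    {"xyz": [0.1,0,0.3],"rot": [0,0,0],"jaw": -0.5},
    {"xyz": [0.1,0,0.3],"rot": [0,0,0],"jaw": -0.4},
    {"xyz": [0.1,0,0.3],"rot": [0,0,0],"jaw": -0.3},
    {"xyz": [0.1,0,0.3],"rot": [0,0,0],"jaw": -0.1},
    {"xyz": [0.1,0,0.3],"rot": [0,0,0],"jaw": 1},
    {"xyz": [0.1,0,0.3],"rot": [0,0,0],"jaw": 1},
    {"xyz": [0.1,0,0.3],"rot": [0,0,0],"jaw": 1}
  ],
  "grip_force": 40
}}

```text
clock: 25.88
eef_pos: [0.5601, 0.0313, 0.0977]
orientation: [0.173, 0.985, -0.0, 0.0]
ft_force: [-2.6, 1.8, 5.5]
gripper_width: 0.647
```

```bash
python3 - <<'E'
from h import *
inc([.5602,.0311,.097],70)
cv2.imwrite("pics/w16.png",read_camera("wrist"))
E
```

```text
clock 25.88 pos [0.5601 0.0313 0.0977] yaw 70.07 tilt 0.05 F [-2.6  1.8  5.5] w 0.647
xyz [-0.02, -0.01, 0.07] rot [-0.0008, 0.0002, 0.0012]
```

View pics/w16.png

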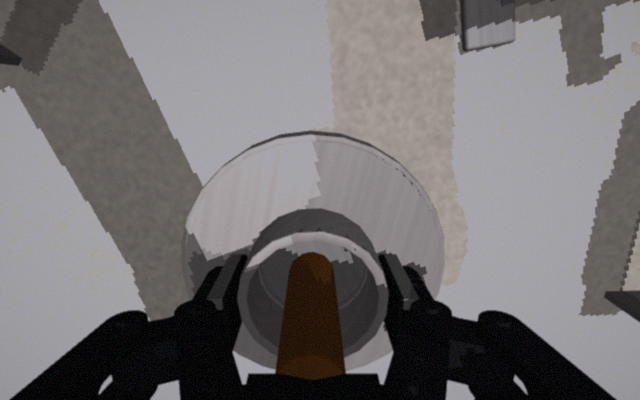

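The collar is gripped: the opening is 55 mm, and the knob stands centred in the bore. I'll raise it slowly and straight up.

Request:
{"method": "send_rows", "body": {
  "increments": [
    {"xyz": [0,0,-0.1],"rot": [0,0,0],"jaw": 1},
    {"xyz": [0,0,-0.3],"rot": [0,0,0],"jaw": 1},
    {"xyz": [0,0,-0.6],"rot": [0,0,0],"jaw": 1},
    {"xyz": [0,0,-1],"rot": [0,0,0],"jaw": 1},
    {"xyz": [0,0,-1.5],"rot": [0,0,0],"jaw": 1},
    {"xyz": [0,0,-2],"rot": [0,0,0],"jaw": 1},
    {"xyz": [0,0,-2.5],"rot": [0,0,0],"jaw": 1},
    {"xyz": [0,0,-3],"rot": [0,0,0],"jaw": 1},
    {"xyz": [0,0,-3],"rot": [0,0,0],"jaw": 1}
  ],
  "grip_force": 50
}}

```text
clock: 27.05
eef_pos: [0.5603, 0.0312, 0.1279]
orientation: [0.173, 0.985, -0.0, 0.0]
ft_force: [-0.2, -0.2, -1.6]
gripper_width: 0.644
```

```bash
python3 - <<'E'
from h import *
inc([.5602,.0311,.193],70)
cv2.imwrite("pics/w17.png",read_camera("wrist"))
im=read_camera("scene"); cv2.imwrite("pics/s17.png",cv2.resize(im[160:240,280:400],None,fx=5,fy=5,interpolation=2))
E
```

```text
clock 27.05 pos [0.5603 0.0312 0.1279] yaw 70.08 tilt 0.07 F [-0.2 -0.2 -1.6] w 0.644
xyz [0.0, -0.02, -6.51] rot [-0.0006, 0.001, 0.0014]
```

View pics/w17.png

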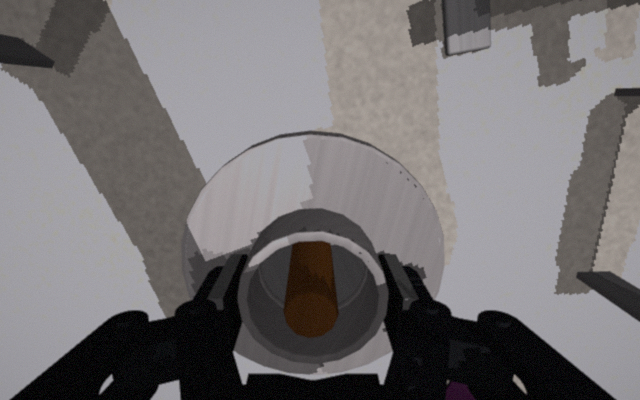

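View pics/s17.png

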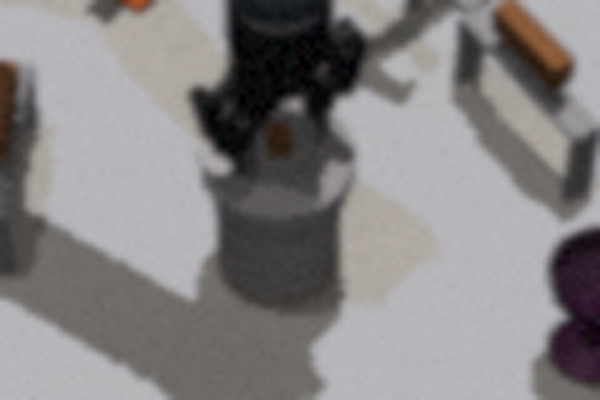

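The lid is rising level and the knob is sinking relative to it; the force is −1.6 N, which matches the outer lid alone. I'll continue up.

Request:
{"method": "send_rows", "body": {
  "increments": [
    {"xyz": [0,0,-0.5],"rot": [0,0,0],"jaw": 1},
    {"xyz": [0,0,-1.2],"rot": [0,0,0],"jaw": 1},
    {"xyz": [0,0,-2],"rot": [0,0,0],"jaw": 1},
    {"xyz": [0,0,-2.8],"rot": [0,0,0],"jaw": 1},
    {"xyz": [0,0,-3.6],"rot": [0,0,0],"jaw": 1},
    {"xyz": [0,0,-4.4],"rot": [0,0,0],"jaw": 1},
    {"xyz": [0,0,-5.2],"rot": [0,0,0],"jaw": 1},
    {"xyz": [0,0,-6],"rot": [0,0,0],"jaw": 1},
    {"xyz": [0,0,-6.5],"rot": [0,0,0],"jaw": 1},
    {"xyz": [0,0,-6.8],"rot": [0,0,0],"jaw": 1},
    {"xyz": [0,0,-6.8],"rot": [0,0,0],"jaw": 1},
    {"xyz": [0,0,-6.8],"rot": [0,0,0],"jaw": 1},
    {"xyz": [0,0,-6.8],"rot": [0,0,0],"jaw": 1}
  ]
}}

```text
clock: 28.78
eef_pos: [0.5597, 0.0313, 0.1949]
orientation: [0.173, 0.985, -0.001, -0.0]
ft_force: [-0.4, 0.5, -2.2]
gripper_width: 0.636
```

```bash
python3 - <<'E'
from h import *
inc([.5602,.0311,.193],70)
cv2.imwrite("pics/w18.png",read_camera("wrist"))
im=read_camera("scene"); cv2.imwrite("pics/s18.png",cv2.resize(im[110:260,280:430],None,fx=4,fy=4,interpolation=2))
cv2.imwrite("pics/t18.png",read_camera("top"))
E
```

```text
clock 28.77 pos [0.5597 0.0313 0.1949] yaw 70.07 tilt 0.1 F [-0.4  0.5 -2.2] w 0.636
xyz [-0.06, 0.0, 0.19] rot [-0.0017, -0.0005, 0.0013]
```

View pics/w18.png

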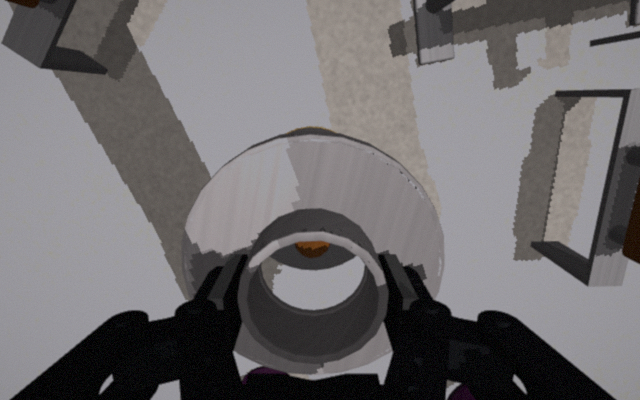

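View pics/s18.png

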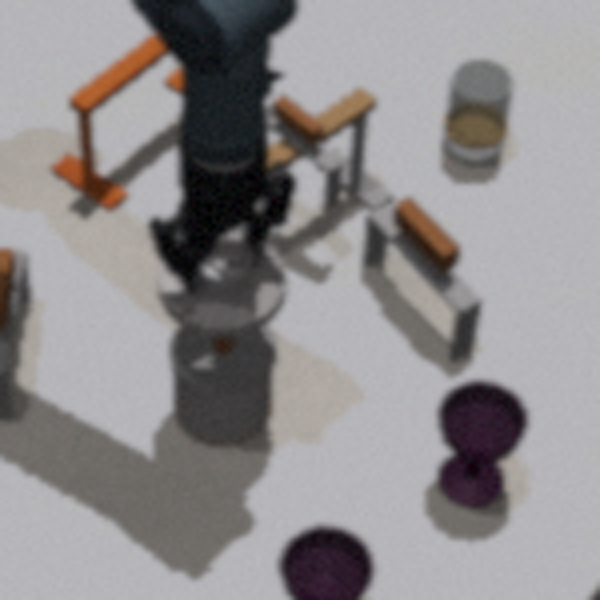

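View pics/t18.png

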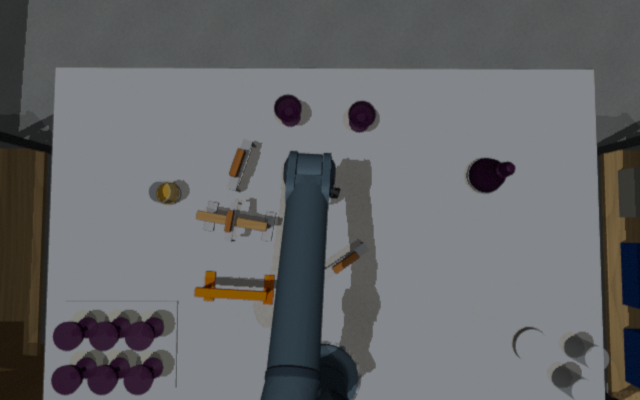

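The skirt edge is at about 0.181 m, 19 mm above the knob top at 0.162. I'll let it settle, check once more, and hand in.

Request:
{"method": "send_rows", "body": {
  "increments": [
    {"xyz": [0,0,0],"rot": [0,0,0],"jaw": 1},
    {"xyz": [0,0,0],"rot": [0,0,0],"jaw": 1},
    {"xyz": [0,0,0],"rot": [0,0,0],"jaw": 1},
    {"xyz": [0,0,0],"rot": [0,0,0],"jaw": 1}
  ]
}}

```text
clock: 29.42
eef_pos: [0.5599, 0.0313, 0.1952]
orientation: [0.173, 0.985, -0.001, -0.0]
ft_force: [-0.4, -0.7, -2.1]
gripper_width: 0.645
```

```bash
python3 - <<'E'
from h import *
inc([.5602,.0311,.195],70)
print(np.round(read_state()["joint_vel"],3))
print(hand_in())
E
```

```text
clock 29.43 pos [0.5599 0.0313 0.1952] yaw 70.07 tilt 0.07 F [-0.4 -0.7 -2.1] w 0.645
xyz [-0.03, -0.01, 0.02] rot [-0.0013, 0.0, 0.0013]
[ 0.     0.001  0.    -0.001 -0.    -0.    -0.   ]
the job is handed in; nothing more can be done
None
```

The job is finished and handed in at 29.4 s of the 72 s allowed; `hand_in()` gave no verdict.

- **Handle:** I took the small handle off the tin and hung it crosswise over the middle of the wooden rail. The last top and scene pictures show it still astride the bar.
- **Nested lids:** I lifted both by the inner knob and lowered them until they touched. Contact came at tool height 0.1311 m against an expected 0.131 m, with about 6 N, and then I let go.
- **Outer lid:** I gripped it by its collar and raised it straight up about 97 mm. It is still held level (tool tilt 0.07°), with the skirt's lower edge about 19 mm above the knob by calculation. The wrist force changed by about 2 N on lifting, which fits the outer lid's weight alone.
- **Tin, inner lid and glassware:** The last pictures show the inner lid on the tin and the tin and glasses where they started, but I did not measure their positions again.

None of the checks failed. The largest disagreements were 1–2 mm: the top camera put the tin about that far from the wrist camera's position, and some wrist pictures were taken before the arm had fully settled.

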